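# Seat the flange on its studs and case the plug gauges

## Robot

A 7-joint arm with a two-finger parallel gripper is mounted at the origin on the work surface. World frame = base frame: x ahead of the robot, y to its left, z up, the work surface at z = 0. Lengths are in m, angles in rad, forces in N, time in s.
With the tool pointing down it reaches from about 0.4 to 0.85 m from the base axis. Payload 10.4 kg.
Tool frame: the origin (TCP) lies between the finger pads; the fingertips stand 11 mm ahead of it and the grasp point (between the pads) lies 8 mm behind it; x points along the fingers, y is the direction in which the jaws open and shut, and the axes are right-handed (so a half turn about x gives the same grasp; the last joint's range is limited). The gripper opens to 87 mm and grips with 3 to 60 N. Pads are 19 mm wide; open, the fingers measure 117 mm over their backs; the gripper's body (75 mm by 190 mm) begins 51 mm behind the grasp point.
Start: joints at [-1.213, 0.332, -0.065, 1.46, 0.022, 1.35, -0.088], TCP at [0.232, 0.58, 0.234] pointing down, gripper open.
Joint ranges: [-2.6, 2.6], [-0.5, 2.12], [-1.47, 1.34], [0.16, 2.42], [-1.27, 4.41], [0.06, 2.06], [-2.6, 2.6]. Speed limits (rad/s): [2.22, 2.22, 2.79, 2.79, 3.14, 3.14, 3.14].

## Interface

Orientations are given as a unit quaternion [x, y, z, w].
In Python, from bench import r, cams, ticket gives the robot as it stands. The module is installed in compiled form; this text tells all that it offers.
- The arm moves only by the tool drive_tool, never from a script. Its argument "moves" is text: rows parted by semicolons, each of 5 numbers parted by spaces: the shift along the world's x, y, z in m, then the turn about the world's z in degrees, then the closure, from 0 (fully open) to 1 (shut). In form: x y z twist grip; .... A call has 1 to 20 rows; each row shifts and turns the commanded pose from where the row before left it; what a row does not reach is not made up. A row lasts 1/8 s, in which the tool goes at most 62.5 mm and 10.7 degrees, less where a joint would pass 70% of its speed; a pose out of reach is approached as far as the arm can. A call is refused whole if a number of a shift passes 0.0625 or a number of a turn 10.7, either way. A call with a gripper value outside its range is refused whole. The fingers move at their own pace and stop on an object; "newtons" is the grip in N (left out, the last holds). Time passes only in rows, so rows that do not move let the fingers close. It gives the time, the measured TCP pose, the force and the opening at its end, in the units of the state.
- r.read_state(): the state, without advancing time (a new reading comes with each control period).
- cams.camera(name): name is "side" or "top" or "wrist"; returns a dict with "color" (420x560x3 uint8, red, green, blue), "fx", "fy", "cx", "cy" (pixels), "extrinsics" (4x4, takes a point from camera to world coordinates). Camera axes: x right, y down, z forward; pixel columns grow to the right and rows downward; lengths in m; the calibration is good to about 2 mm. A picture is of the moment at which its call begins. There is no depth.
- ticket.close_job(): hands the job in, once; it reports no verdict.
The state is a dict: "time": time; "joint_positions": joint angles; "joint_vel": joint speeds; "joint_torque": joint torques, N m; "ee_pos": TCP position; "eef_rot": TCP orientation; "ft_force": force on the tool from outside, world axes, zero at the start; "torque": the same for the moment, N m; "width": finger opening in m.
Only numpy, scipy, OpenCV 4.12 (cv2) and the standard library are available. Lean on these libraries where they do the work, as an engineer would, in place of code of your own. Each camera call takes 0.05 s, during which the arm holds its last target.

## Task

Put the flange check away: turn the loose flange on its hub until its three holes line up with the studs and let it down flat on the hub; tip the wooden gauge case, which stands on its mouths, away from the robot over the front edge of the low board so that it lies on its side on the board with its holes facing the robot; then slide every plug gauge that lies on the bench plug-first into a hole of its own in the case, fully home, handle outside. Let go of everything and leave the other tools on the bench where they are.

Things in the scene. Friction and masses are not known exactly. Their poses are not given: they have to be found in the camera images.
- hub: fixed grey iron drum, 144 mm across the foot, 116 mm across its flat top 30 mm up; origin at the centre of its underside, z up, yaw varies. On top: a bright central spigot 18 mm thick and 42 mm high, and three dark studs 8 mm thick, 13 mm high, chamfered, on a 36 mm radius at 0, 120 and 240 degrees from its x axis
- flange_grip (a point): steel flange: a disc with a hexagonal boss on top, 40 mm across flats (flats face 0, 60, 120.. degrees from its x axis), 35 mm high above the disc. This point is on its axis at mid-height of the boss, 27.5 mm above the underside. Seated, it is 57.5 mm above the hub's origin; at the start 70.5 mm, the flange resting on the stud tips around the spigot, holes at least 20 degrees off
- board: fixed pale wooden board on the bench, 160 (x) x 220 (y) x 8 mm, origin at the centre of its underside, x away from the robot. Its front edge, 80 mm along -x, is the stop for the case; along its back runs a fence 35 mm wide (x = 45 to 80 mm) that rises to 35 mm above the bench
- case_mid (a point): centre of the gauge case, a loose dark wooden block with brass end bands, 44 (x) x 176 (y) x 110 (z) mm, about 850 g; the case's own axes. At the start it stands on the bench 2 to 6 mm in front of the board's front edge, z up, x towards the board, its three square holes in the underside
- seat1 (a point): on the gauge case: where a gauge's handle centre lies when it is fully home in the first hole (at y = -54 mm of the case). Axes as the case's: z points into the hole, whose mouth is 25 mm along +z from here. The hole is 17 mm square, 70 mm deep; the handle's shoulder stops at the mouth
- seat2 (a point): on the gauge case: where a gauge's handle centre lies when it is fully home in the middle hole (at y = 0 mm of the case). Axes as the case's: z points into the hole, whose mouth is 25 mm along +z from here. The hole is 17 mm square, 70 mm deep; the handle's shoulder stops at the mouth
- seat3 (a point): on the gauge case: where a gauge's handle centre lies when it is fully home in the third hole (at y = 54 mm of the case). Axes as the case's: z points into the hole, whose mouth is 25 mm along +z from here. The hole is 17 mm square, 70 mm deep; the handle's shoulder stops at the mouth
- gauge1_grip (a point): a steel plug gauge (all alike, some absent): dark square handle 50 long x 20 x 20 mm and bright round plug 14 mm thick x 60 mm long, chamfered nose, in one line; 120 g. This point is the handle's centre; x runs along the gauge to the plug's nose: shoulder 25 mm along +x, nose 85 mm. At the start it lies on the bench, this point 10 mm up
- gauge2_grip (a point): another steel plug gauge (all alike, some absent): dark square handle 50 long x 20 x 20 mm and bright round plug 14 mm thick x 60 mm long, chamfered nose, in one line; 120 g. This point is the handle's centre; x runs along the gauge to the plug's nose: shoulder 25 mm along +x, nose 85 mm. At the start it lies on the bench, this point 10 mm up
- gauge3_grip (a point): a third steel plug gauge (all alike, some absent): dark square handle 50 long x 20 x 20 mm and bright round plug 14 mm thick x 60 mm long, chamfered nose, in one line; 120 g. This point is the handle's centre; x runs along the gauge to the plug's nose: shoulder 25 mm along +x, nose 85 mm. At the start it lies on the bench, this point 10 mm up
- gauge1: the same gauge as gauge1_grip; origin under the handle's shoulder, same axes
- gauge2: the same gauge as gauge2_grip
- gauge3: the same gauge as gauge3_grip
- flange: the same flange, 500 to 800 g; origin at the centre of its underside, same axes. The disc is 104 mm across and 10 mm thick, with three 11 mm holes on a 36 mm radius at 0, 120 and 240 degrees from its x axis; a 21 mm bore goes right through. It drops over the studs by its own weight once the holes are within about 2 degrees
- gauge_case: the same case; origin at the centre of its mouth end, same axes. Tipped over, its z axis points along the board away from the robot, its x axis down; it lies on the board with the mouth end some 8 to 25 mm out over the front edge, hole axes 30 mm above the bench. It is loose: the fence stops it from sliding away when gauges are pushed in
- hammer: copper-faced hammer, 200 mm handle, lying on the bench; a bystander
- file_card: wooden-backed file card (wire brush), about 220 x 50 x 20 mm; a bystander
- try_square: small try square lying flat, 130 x 85 x 16 mm; a bystander
- dial_gauge: tin dial gauge, 64 mm across and 24 mm high, lying face up; a bystander
- oil_can: copper oil can 72 mm across with a spout, 125 mm high; a bystander
There are look-alikes about, which are no part of the job. Leave any pink look-alike of the gauge3 alone.

How it is judged:
By the outcome, as a careful person would: the job done as asked, in the order asked, and still so for the second after the job is handed in, with the robot touching nothing.
Of gauge1, gauge2, gauge3 only 2 to 3 are there at a start; the rules pass over those that are not, and their reading is None.
At some moment in a run one of gauge1, gauge2, gauge3 may be knocked a few centimetres aside while the robot is not near it.
Once in a run the grip may slacken for a moment while it holds something.
It also fails if it takes over 210 s, if anything falls off the work surface, if the arm or the gripper's body presses on something with over 40 N, if the wrist force passes 120 N, or if a joint passes its speed limit or range.

## Working session

There is one attempt and no reset: what is moved stays moved. The work goes in short steps, Python scripts to look and compute and a tool call to move; the robot and the scene stay as the last step left them, time stands still between calls to the robot, and variables do not carry over. Pictures are saved under pics/ and viewed, and the job is handed in when it is done.

Besides the shell and the picture viewer there is one more tool, called after "Request:" as name(argument=value, ...) on one line, values as JSON. drive_tool: Moves the arm, as the interface text tells. Its arguments: {"type":"object","properties":{"moves":{"type":"string"},"newtons":{"type":"number"}},"required":["moves"]}

```bash
ls; mkdir -p pics
cat > h.py <<'E'
import numpy as np, cv2
from bench import r, cams, ticket
def snap(n,f):
    c=cams.camera(n); cv2.imwrite(f'pics/{f}.png',c['color'][:,:,::-1])
    np.savez(f'pics/{f}.npz',**{k:np.array(v) for k,v in c.items()}); return c
def load(f):
    d=np.load(f'pics/{f}.npz'); return {k:d[k] for k in d}
def ray(c,u,v):
    T=np.array(c['extrinsics']); d=np.array([(u-c['cx'])/c['fx'],(v-c['cy'])/c['fy'],1.]); return T[:3,3],T[:3,:3]@d
def onz(c,u,v,z):
    o,d=ray(c,u,v); return o+d*(z-o[2])/d[2]
def proj(c,p):
    T=np.array(c['extrinsics']); q=T[:3,:3].T@(np.array(p)-T[:3,3]); return np.array([c['fx']*q[0]/q[2]+c['cx'],c['fy']*q[1]/q[2]+c['cy']])
def tri(c1,p1,c2,p2):
    A=[];b=[]
    for c,p in((c1,p1),(c2,p2)):
        o,d=ray(c,*p); d=d/np.linalg.norm(d); M=np.eye(3)-np.outer(d,d); A.append(M); b.append(M@o)
    return np.linalg.solve(sum(A),sum(b))
E
python3 - <<'E'
from h import *
for n in('top','side','wrist'):
    c=snap(n,n+'0'); print(n,c['fx'],c['cx'],c['cy']); print(np.round(c['extrinsics'],3))
s=r.read_state(); print(s)
E
```

```text
pics
top 454.2606604047437 279.39790912759406 214.09826927676238
[[ 0.002 -0.983  0.181  0.342]
 [-1.    -0.007 -0.026  0.1  ]
 [ 0.027 -0.181 -0.983  1.153]
 [ 0.     0.     0.     1.   ]]
side 515.0356964885891 283.244511124646 206.19799372068385
[[ 0.953 -0.215  0.215  0.288]
 [-0.304 -0.716  0.628 -0.723]
 [ 0.019 -0.664 -0.748  1.001]
 [ 0.     0.     0.     1.   ]]
wrist 321.0710898742694 275.69382638495256 205.91039298976105
[[ 0.372  0.893  0.255  0.163]
 [ 0.928 -0.357 -0.104  0.607]
 [-0.001  0.275 -0.961  0.384]
 [ 0.     0.     0.     1.   ]]
{'time': 0.15, 'joint_positions': array([-1.21259498,  0.3327243 , -0.06469255,  1.46070983,  0.02158598,
        1.34988741, -0.08850368]), 'joint_vel': array([-0.00104883, -0.00208828,  0.00090132, -0.00349025,  0.00060496,
        0.00076211,  0.0020873 ]), 'joint_torque': array([ 1.22973848e-03, -6.23637486e+01,  2.49162567e-02, -3.90144324e+01,
       -6.11865311e-02,  3.73075961e-02,  8.32829733e-05]), 'ee_pos': array([0.23219166, 0.57998745, 0.23295659]), 'eef_rot': array([ 0.13345976,  0.69438667, -0.13418184,  0.69427003]), 'ft_force': array([ 0.32981546, -0.2666502 , -0.03196701]), 'torque': array([ 0.02982467, -0.01242992,  0.06661122]), 'width': 0.08666257797964436}
```

View pics/top0.png

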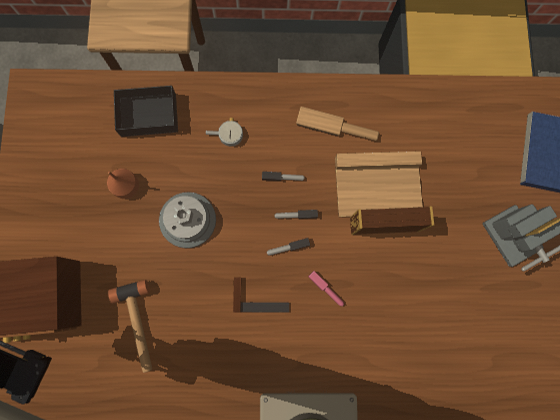

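View pics/side0.png

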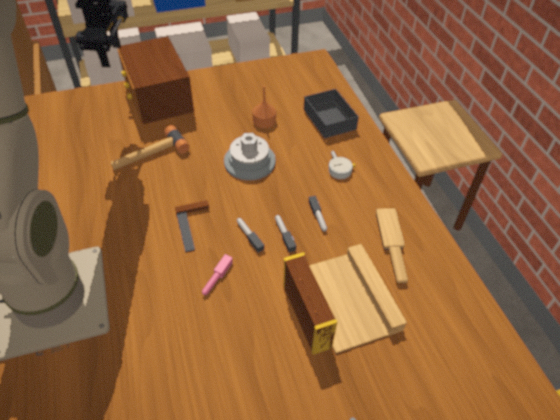

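View pics/wrist0.png

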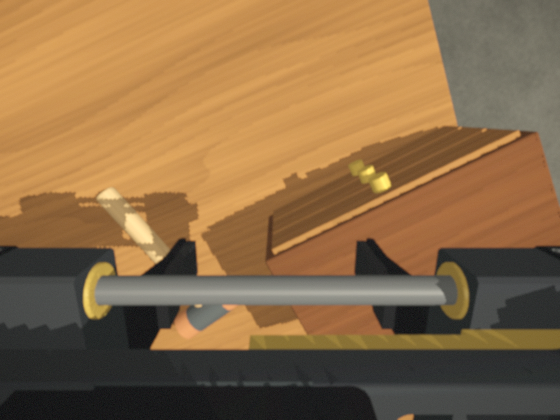

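Run:
```python
from h import *
a=cv2.imread('pics/top0.png'); b=cv2.imread('pics/side0.png')
cv2.imwrite('pics/t_z1.png',cv2.resize(a[130:320,220:450],None,fx=3.4,fy=3.1,interpolation=cv2.INTER_CUBIC)[:600,:800])
cv2.imwrite('pics/s_z1.png',cv2.resize(b[130:360,210:420],None,fx=2.6,fy=2.6,interpolation=cv2.INTER_CUBIC))
x=cv2.resize(a[185:255,150:225],None,fx=5,fy=5,interpolation=cv2.INTER_CUBIC);y=cv2.resize(b[125:195,212:287],None,fx=5,fy=5,interpolation=cv2.INTER_CUBIC)
cv2.imwrite('pics/f_z1.png',np.hstack([x,y]))
```

```text
(no output)
```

View pics/t_z1.png

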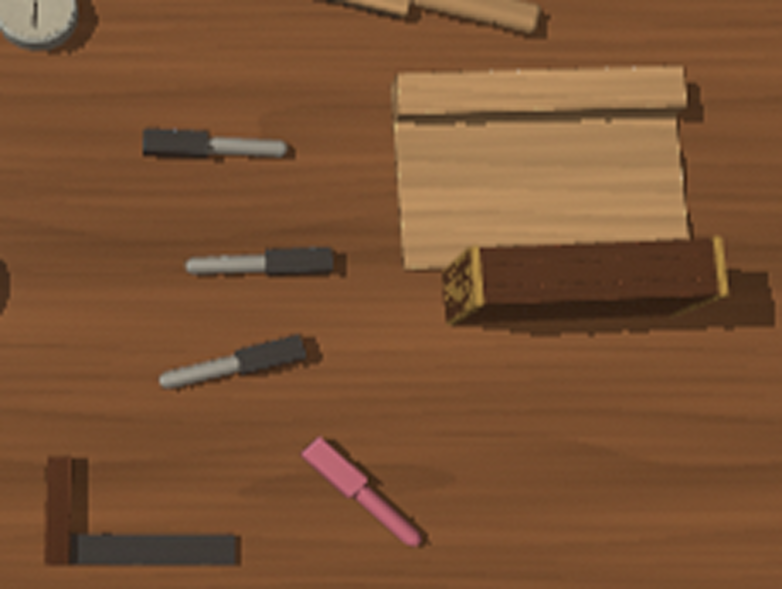

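View pics/s_z1.png

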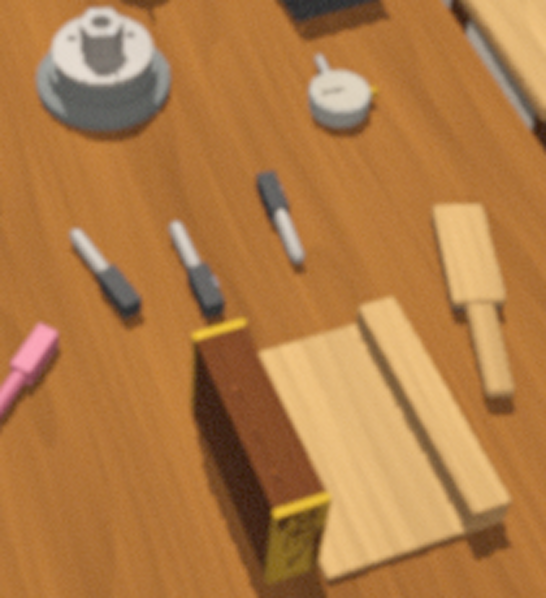

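View pics/f_z1.png

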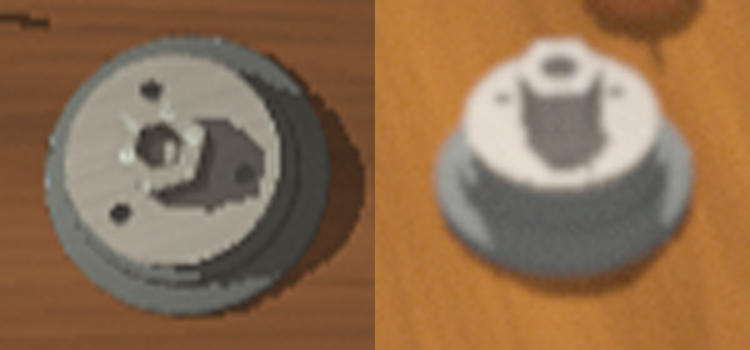

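Run:
```python
from h import *
c=load('top0')
H=[onz(c,150+u/5,185+v/5,.053) for u,v in((152,90),(121,212),(246,174))]
H=np.array(H); m=H.mean(0); print(np.round(H,4),m)
for h in H: d=h-m; print(np.hypot(d[0],d[1]),np.degrees(np.arctan2(d[1],d[0]))%120)
# bore centre at top of boss z=.088
print(onz(c,150+162/5,185+147/5,.088))
g=cv2.imread('pics/top0.png'); 
hsv=cv2.cvtColor(g,cv2.COLOR_BGR2HSV)
# gauge: dark low-sat handle
m1=((hsv[:,:,1]<80)).astype(np.uint8)
n,l,st,ce=cv2.connectedComponentsWithStats(m1)
for i in range(1,n):
    if 80<st[i,4]<4000: print(i,st[i],np.round(ce[i],1))
```

```text
[[0.5702 0.3142 0.053 ]
 [0.5094 0.3266 0.053 ]
 [0.5286 0.2667 0.053 ]] [0.53603646 0.30249915 0.053     ]
0.036059895653943824 18.87159761387991
0.03596723595908547 17.83164916275365
0.03657825268551367 18.22659113517915
[0.53532889 0.30147113 0.088     ]
4 [ 525    0   35   77 1759] [544.1  44.8]
5 [ 112   52   72   19 1135] [148.8  61.1]
6 [ 114   86   62   49 2235] [146. 109.]
13 [520 112  33  79 418] [527.9 153.6]
19 [206 121  37  25 544] [228.7 132.9]
29 [262 172  42   9 258] [280.7 176.1]
31 [ 159  192   57   56 2496] [187.  219.6]
33 [ 483  204   77   67 3114] [522.3 233.6]
34 [275 210  43   8 270] [298.  214.2]
35 [267 238  43  17 274] [289.4 246.6]
36 [117 283  23  18 263] [127.  291.1]
37 [241 303  48   9 431] [264.6 307. ]
38 [   0  341   46   63 1478] [ 22.6 374.4]
58 [ 260  393   97   27 2496] [308.  406.5]
59 [  0 401  43  19 415] [ 14.1 413.2]
```

```bash
cat >> h.py <<'E'
from scipy.spatial.transform import Rotation as R
def st():
    s=r.read_state(); M=R.from_quat(s['eef_rot']).as_matrix()
    print('t',round(s['time'],2),'p',np.round(s['ee_pos'],4),'jawyaw',round(np.degrees(np.arctan2(M[1,1],M[0,1])),2),'down',np.round(M[:,0],3),'w',round(s['width'],4),'F',np.round(s['ft_force'],1),'T',np.round(s['torque'],2),'q',np.round(s['joint_positions'],2)); return s
E
python3 -c "
from h import *
st()"
```

```text
t 0.15 p [0.2322 0.58   0.233 ] jawyaw 68.18 down [-0.    -0.001 -1.   ] w 0.0867 F [ 0.3 -0.3 -0. ] T [ 0.03 -0.01  0.07] q [-1.21  0.33 -0.06  1.46  0.02  1.35 -0.09]
```

Request:
drive_tool(moves="0 0 0.05 0 0; 0 0 0.05 0 0; 0.0625 -0.06 0 0 0; 0.0625 -0.06 0 0 0; 0.06 -0.06 0 0 0; 0.06 -0.06 0 0 0; 0.059 -0.038 0 0 0; 0 0 0 0 0; 0 0 0 0 0", newtons=40)

```text
time: 1.27
ee_pos: [0.4631, 0.3717, 0.3332]
eef_rot: [0.134, 0.695, -0.134, 0.694]
ft_force: [-0.4, 0.5, 0.0]
width: 0.0866
```

```bash
python3 -c "
from h import *
st(); snap('wrist','w1')"
```

```text
t 1.27 p [0.4631 0.3717 0.3332] jawyaw 68.18 down [-0.001  0.    -1.   ] w 0.0866 F [-0.4  0.5  0. ] T [0.1  0.09 0.03] q [-0.85  0.23  0.12  1.39 -0.03  1.53  0.46]
```

View pics/w1.png

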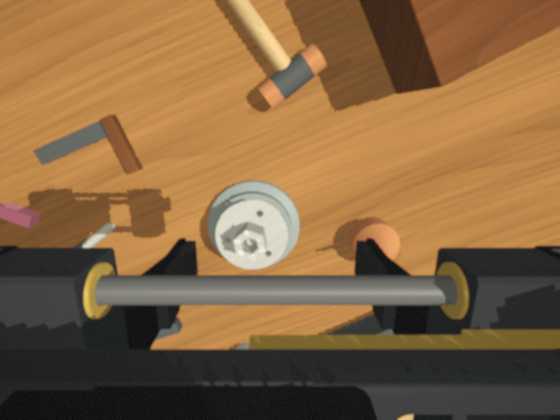

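Request:
drive_tool(moves="0.037 -0.035 0 5.1 0; 0.036 -0.0345 0 5 0; 0 0 -0.04 0 0; 0 0 -0.04 0 0; 0 0 -0.04 0 0; 0 0 -0.04 0 0; 0 0 -0.03 0 0; 0 0 0 0 0;0 0 0 0 0")

```text
time: 2.45
ee_pos: [0.5365, 0.3032, 0.1451]
eef_rot: [0.072, 0.703, -0.071, 0.704]
ft_force: [1.0, -0.1, -0.9]
width: 0.0872
```

```bash
python3 -c "
from h import *
st(); snap('wrist','w2');snap('side','s2')"
```

```text
t 2.45 p [0.5365 0.3032 0.1451] jawyaw 78.36 down [ 0.001  0.001 -1.   ] w 0.0872 F [ 1.  -0.1 -0.9] T [-0.    0.02  0.01] q [-0.71  0.37  0.15  1.61 -0.06  1.17  0.82]
```

View pics/w2.png

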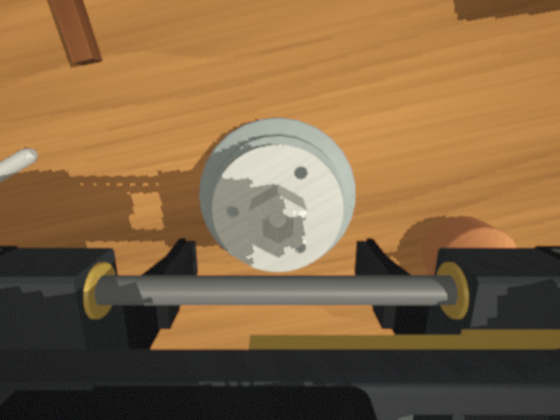

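Request:
drive_tool(moves="0 -0.001 -0.03 0 0; 0 0 -0.03 0 0; 0 0 -0.017 0 0; 0 0 0 0 0; 0 0 0 0 0.8; 0 0 0 0 0.8; 0 0 0 0 0.8; 0 0 0 0 0.8; 0 0 0 0 0.8; 0 0 0 0 0.8; 0 0 0 0 0.8", newtons=40)

```text
time: 3.92
ee_pos: [0.5366, 0.3028, 0.0668]
eef_rot: [0.073, 0.703, -0.071, 0.704]
ft_force: [2.5, 5.2, -3.2]
width: 0.0399
```

```bash
python3 -c "
from h import *
st()"
```

```text
t 3.92 p [0.5366 0.3028 0.0668] jawyaw 78.35 down [ 0.001  0.003 -1.   ] w 0.0399 F [ 2.5  5.2 -3.2] T [ 1.28 -0.57  0.01] q [-0.7   0.45  0.14  1.67 -0.07  1.02  0.83]
```

Request:
drive_tool(moves="0.0005 0.0008 0 0 0.8; 0 0 0.013 0 0.8; 0 0 0.012 0 0.8; 0 0 0 0 0.8; 0 0 0 0 0.8")

```text
time: 4.55
ee_pos: [0.5368, 0.302, 0.0913]
eef_rot: [0.072, 0.703, -0.072, 0.703]
ft_force: [0.0, 4.5, -4.0]
width: 0.0398
```

```bash
python3 -c "
from h import *
st();snap('side','s3');snap('top','t3')
b=cv2.imread('pics/s3.png'); cv2.imwrite('pics/s3z.png',cv2.resize(b[100:200,190:310],None,fx=6,fy=6,interpolation=cv2.INTER_CUBIC))
"
```

```text
t 4.55 p [0.5368 0.302  0.0913] jawyaw 78.29 down [-0.  0. -1.] w 0.0398 F [ 0.   4.5 -4. ] T [ 1.12 -0.33  0.02] q [-0.7   0.42  0.15  1.65 -0.07  1.07  0.83]
```

View pics/s3z.png

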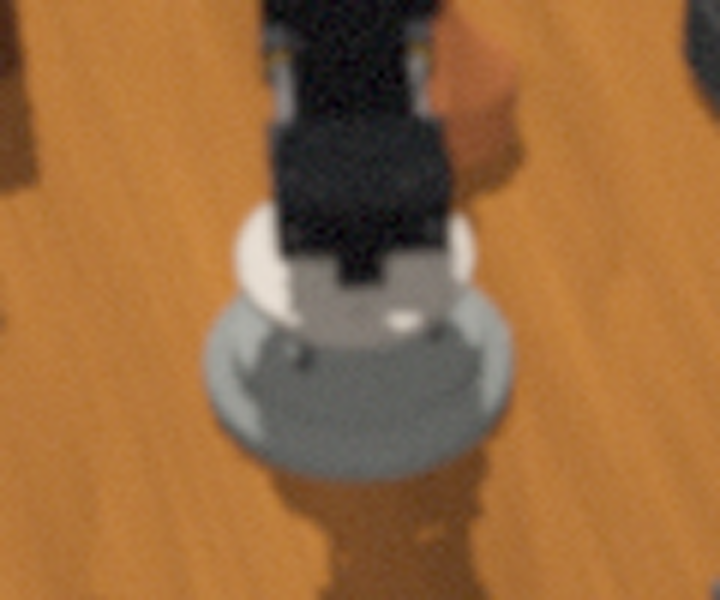

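```bash
python3 -c "
from h import *
c=load('side' and 's3')
b=cv2.imread('pics/s3.png',0)[145:175,225:280]; b=cv2.resize(b,None,fx=14,fy=14,interpolation=cv2.INTER_CUBIC); b=np.clip((b.astype(float)-40)*2.5,0,255).astype(np.uint8); cv2.imwrite('pics/s3y.png',b)
for z in(.033,.037,.041):
  P=[onz(c,190+u/6,100+v/6,z) for u,v in((302,352),(437,332))]
  for p in P:
    d=p-np.array([.5365,.302,z]); print(z,np.round(p,4),np.hypot(*d[:2]),np.degrees(np.arctan2(d[1],d[0]))%120)
"
```

```text
0.033 [0.5069 0.2897 0.033 ] 0.032101264129449525 82.59051017078468
0.033 [0.5694 0.285  0.033 ] 0.03707085912197329 92.72098211608035
0.037 [0.506  0.2855 0.037 ] 0.03472076546117826 88.4024867775436
0.037 [0.5683 0.2808 0.037 ] 0.03818253193301747 86.35453811071699
0.041 [0.5051 0.2813 0.041 ] 0.03764589281713116 93.35612775085039
0.041 [0.5671 0.2767 0.041 ] 0.03973601508562996 80.41669257445884
```

View pics/s3y.png

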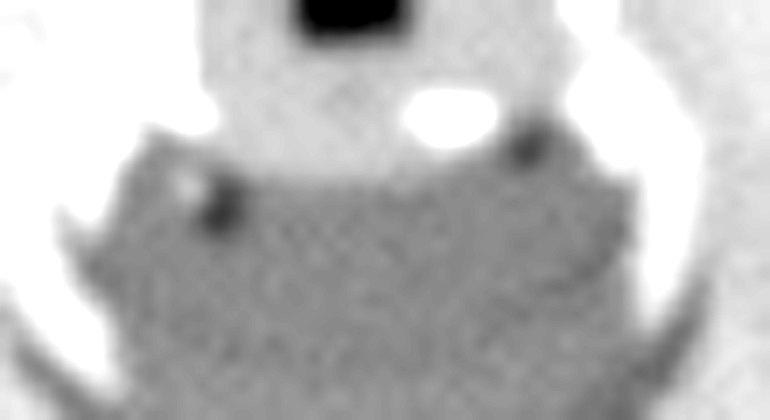

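```bash
python3 -c "
from h import *
c=load('s3')
for a,b,z in(((240.2,161.6),(262.7,156.9),.03),((240.2,159.6),(262.7,155.4),.037)):
  p,q=onz(c,*a,z),onz(c,*b,z); d=q-p; L=np.hypot(*d[:2]); print(np.round(p,4),np.round(q,4),L,(np.degrees(np.arctan2(d[1],d[0]))-90-60)%120)
"
```

```text
[0.5043 0.2816 0.03  ] [0.5682 0.2822 0.03  ] 0.06393792502323395 90.47802217476544
[0.5047 0.282  0.037 ] [0.5679 0.2807 0.037 ] 0.06318883818014763 88.80176561912148
```

Request:
drive_tool(moves="0 0 0 -8 0.8; 0 0 0 -8 0.8; 0 0 0 -8 0.8; 0 0 0 -8 0.8; 0 0 0 -8 0.8; 0 0 0 -6.3 0.8; 0 0 0 0 0.8; 0 0 0 0 0.8")

```text
time: 5.65
ee_pos: [0.5361, 0.3016, 0.0907]
eef_rot: [0.342, 0.619, -0.343, 0.619]
ft_force: [-0.7, 4.2, -7.9]
width: 0.04
```

```bash
python3 -c "
from h import *
st();snap('side','s4');snap('top','t4')
b=cv2.imread('pics/s4.png')[120:180,215:290];a=cv2.imread('pics/t4.png')[185:255,150:225]
cv2.imwrite('pics/s4z.png',cv2.resize(b,None,fx=10,fy=10,interpolation=cv2.INTER_CUBIC))
"
```

```text
t 5.65 p [0.5361 0.3016 0.0907] jawyaw 32.14 down [-0.002 -0.001 -1.   ] w 0.04 F [-0.7  4.2 -7.9] T [ 0.81  0.28 -0.  ] q [-0.82  0.43  0.29  1.66 -0.14  1.07  0.08]
```

View pics/s4z.png

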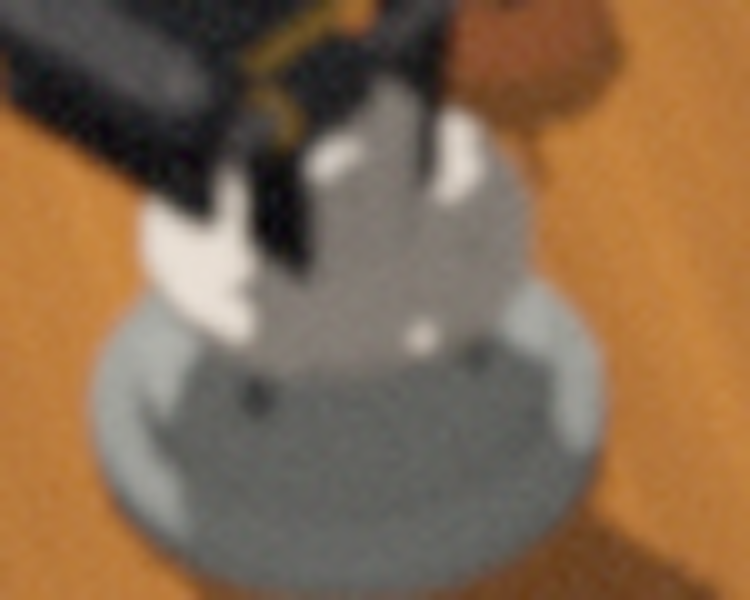

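Request:
drive_tool(moves="0 0 -0.012 0 0.8; 0 0 -0.012 0 0.8; 0 0 -0.002 0 0.8; 0 0 0 0 0.8; 0 0 0 0 0.8")

```text
time: 6.38
ee_pos: [0.5367, 0.3021, 0.0646]
eef_rot: [0.343, 0.619, -0.343, 0.618]
ft_force: [1.9, 5.4, -10.3]
width: 0.0397
```

```bash
python3 -c "
from h import *
st()"
```

```text
t 6.38 p [0.5367 0.3021 0.0646] jawyaw 32.02 down [-0.  0. -1.] w 0.0397 F [  1.9   5.4 -10.3] T [ 1.25 -0.27  0.02] q [-0.81  0.46  0.28  1.68 -0.15  1.02  0.08]
```

Request:
drive_tool(moves="0 0 -0.003 0 0.8; 0 0 0 0 0.8; 0 0 0 0 0.8")

```text
time: 6.75
ee_pos: [0.537, 0.3021, 0.0621]
eef_rot: [0.343, 0.618, -0.343, 0.619]
ft_force: [2.1, 6.4, -8.7]
width: 0.0397
```

```bash
python3 -c "
from h import *
st()"
```

```text
t 6.75 p [0.537  0.3021 0.0621] jawyaw 32.01 down [ 0.001  0.    -1.   ] w 0.0397 F [ 2.1  6.4 -8.7] T [ 1.3  -0.36  0.07] q [-0.81  0.47  0.28  1.68 -0.15  1.01  0.08]
```

```bash
python3 -c "
from h import *
snap('side','s5')
b=cv2.imread('pics/s5.png')[120:180,215:290]
cv2.imwrite('pics/s5z.png',cv2.resize(b,None,fx=10,fy=10,interpolation=cv2.INTER_CUBIC))
"
```

```text
(no output)
```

View pics/s5z.png

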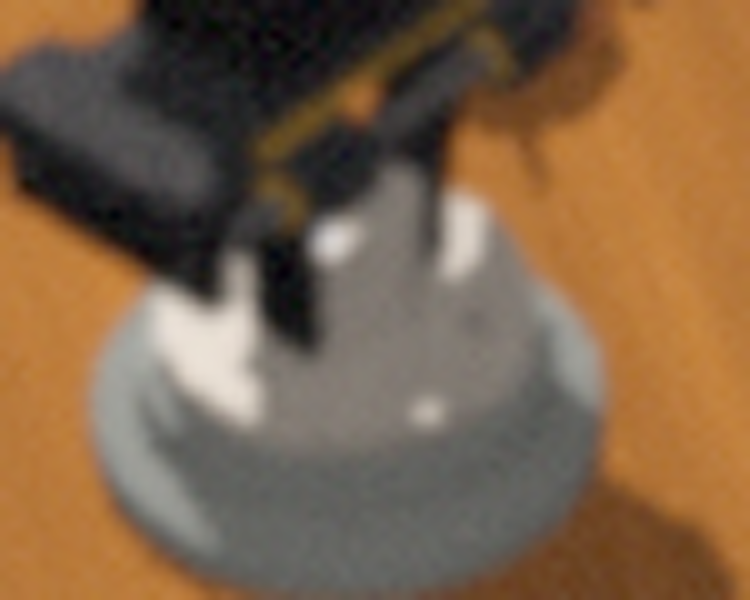

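Request:
drive_tool(moves="0 0 -0.004 0 0.8; 0 0 -0.004 0 0.8; 0 0 0 0 0.8; 0 0 0 0 0.8")

```text
time: 7.3
ee_pos: [0.5372, 0.3021, 0.0541]
eef_rot: [0.343, 0.618, -0.342, 0.619]
ft_force: [2.8, 5.9, -9.0]
width: 0.0401
```

```bash
python3 -c "
from h import *
st()"
```

```text
t 7.3 p [0.5372 0.3021 0.0541] jawyaw 32.01 down [ 0.001  0.001 -1.   ] w 0.0401 F [ 2.8  5.9 -9. ] T [ 1.36 -0.65  0.08] q [-0.81  0.48  0.28  1.69 -0.15  1.    0.08]
```

Request:
drive_tool(moves="0 0 -0.001 0 0.8; 0 0 0 0 0.4; 0 0 0 0 0.2; 0 0 0 0 0.2; 0 0 0.03 0 0.2; 0 0 0.03 0 0.2; 0 0 0.03 0 0.2; 0 0 0.03 0 0; 0 0 0.03 0 0;0 0 0 0 0")

```text
time: 8.55
ee_pos: [0.5378, 0.3018, 0.2059]
eef_rot: [0.344, 0.618, -0.342, 0.619]
ft_force: [0.7, 0.0, -0.5]
width: 0.0853
```

Request:
drive_tool(moves="-0.03 -0.03 0 0 0; -0.03 -0.03 0 0 0; -0.03 -0.03 0 0 0; -0.03 -0.03 0 0 0; 0 0 0 0 0")

```text
time: 9.18
ee_pos: [0.4151, 0.1796, 0.2028]
eef_rot: [0.343, 0.619, -0.344, 0.618]
ft_force: [0.2, 0.5, 0.1]
width: 0.0872
```

```bash
python3 -c "
from h import *
st();snap('side','s6');c=snap('top','t6')
b=cv2.imread('pics/s6.png')[120:190,212:287];a=cv2.imread('pics/t6.png')[185:255,150:225]
cv2.imwrite('pics/f6z.png',np.hstack([cv2.resize(x,None,fx=5,fy=5,interpolation=cv2.INTER_CUBIC) for x in(a,b)]))
"
```

```text
t 9.18 p [0.4151 0.1796 0.2028] jawyaw 31.89 down [-0.002 -0.    -1.   ] w 0.0872 F [0.2 0.5 0.1] T [-0.01  0.04 -0.  ] q [-0.84 -0.04  0.32  1.95  0.01  1.23  0.04]
```

View pics/f6z.png

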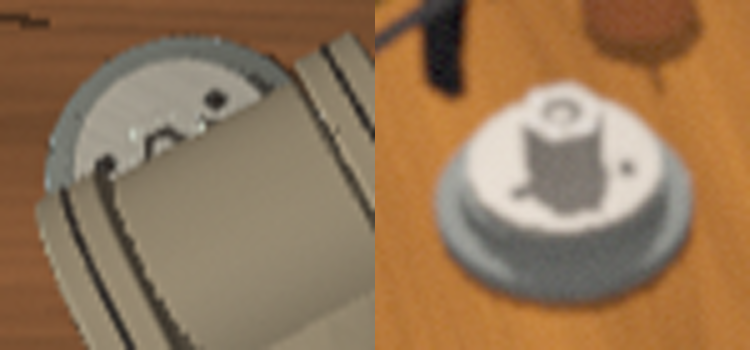

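View pics/t6.png

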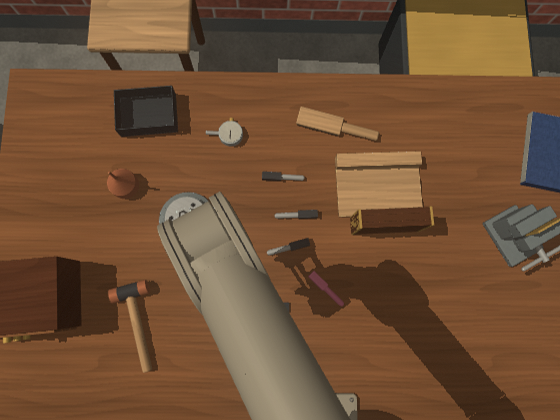

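```bash
python3 -c "
from h import *
c=load('top0');s=load('side0')
f=lambda u,v:(220+u/3.4,130+v/3.1)
g=lambda u,v:(210+u/2.6,130+v/2.6)
for n,(u,v),z in(('caseTL',(482,247),.11),('caseBL',(483,305),.11),('caseTR',(724,238),.11),('caseBR',(726,297),.11),('boardFL',(404,270),.008),('fenceBL',(398,73),.035),('fenceBR',(685,67),.035),('fFL',(397,116),.035),('fFR',(687,107),.035)): print(n,np.round(onz(c,*f(u,v),z),4))
for n,(u,v),z in(('caseBL',(192,336),.11),('TL',(246,321),.11),('BR',(271,514),.11),('TR',(328,494),.11),('boardFR',(330,578),.008),('boardBR',(462,533),.008),('FL',(259,352),.008),('fTL',(393,297),.035),('fTR',(510,505),.035)): print('s',n,np.round(onz(s,*g(u,v),z),4))
"
```

```text
caseTL [ 0.5457 -0.1217  0.11  ]
caseBL [ 0.5012 -0.121   0.11  ]
caseTR [ 0.554  -0.2911  0.11  ]
caseBR [ 0.5085 -0.2898  0.11  ]
boardFL [ 0.5458 -0.0835  0.008 ]
fenceBL [ 0.7072 -0.0781  0.035 ]
fenceBR [ 0.7149 -0.2978  0.035 ]
fFL [ 0.6702 -0.0766  0.035 ]
fFR [ 0.6802 -0.2975  0.035 ]
s caseBL [ 0.4999 -0.1177  0.11  ]
s TL [ 0.547  -0.1163  0.11  ]
s BR [ 0.5067 -0.2877  0.11  ]
s TR [ 0.553  -0.2847  0.11  ]
s boardFR [ 0.5573 -0.3045  0.008 ]
s boardBR [ 0.6748 -0.2998  0.008 ]
s FL [ 0.5765 -0.0829  0.008 ]
s fTL [ 0.7056 -0.0786  0.035 ]
s fTR [ 0.712  -0.3002  0.035 ]
```

Request:
drive_tool(moves="0.004 -0.045 0 7 0; 0.004 -0.045 0 7 0; 0.004 -0.045 0 7 0; 0.004 -0.045 0 7 0; 0.004 -0.045 0 7 0; 0.004 -0.045 0 7 0; 0.004 -0.045 0 7 0; 0.004 -0.045 0 7 0; 0 -0.025 0 4.4 0; 0 0 0 0 0; 0 0 0 0 0")

```text
time: 10.65
ee_pos: [0.4493, -0.2024, 0.2033]
eef_rot: [-0.015, 0.707, 0.015, 0.707]
ft_force: [0.8, 0.3, -0.1]
width: 0.0874
```

```bash
python3 -c "
from h import *
st();snap('wrist','w7');snap('side','s7');snap('top','t7')"
```

```text
t 10.65 p [ 0.4493 -0.2024  0.2033] jawyaw 92.38 down [-0.001 -0.001 -1.   ] w 0.0874 F [ 0.8  0.3 -0.1] T [ 0.04 -0.01  0.03] q [-0.51  0.05  0.88  1.88 -0.04  1.23  1.99]
```

View pics/w7.png

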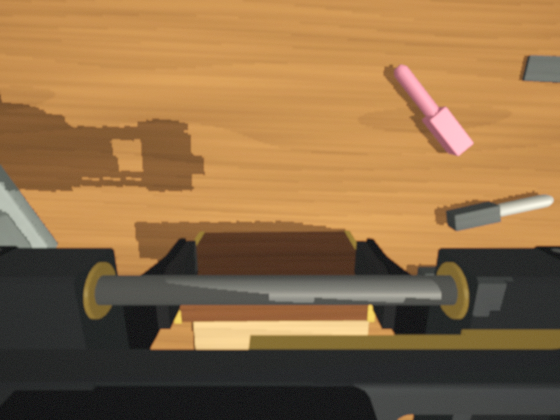

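View pics/s7.png

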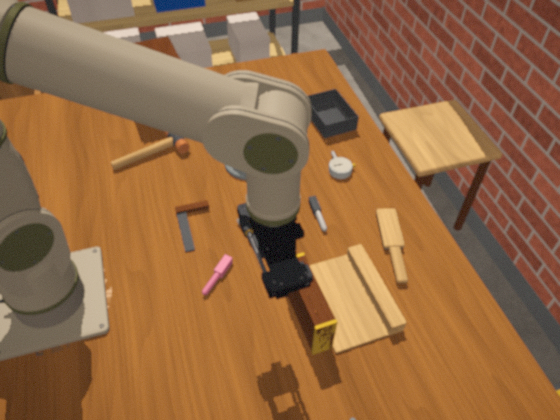

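Request:
drive_tool(moves="0 -0.002 -0.03 0 0; 0 0 -0.03 0 0; 0 0 -0.03 0 0; 0 0 -0.015 0 0; 0.01 0 0 0 0; 0.01 0 0 0 0; 0.008 0 0 0 0; 0.004 0 0 0 0; 0.004 0 0 0 0; 0.004 0 0 0 0; 0 0 0 0 0")

```text
time: 12.18
ee_pos: [0.489, -0.2052, 0.0986]
eef_rot: [-0.015, 0.707, 0.015, 0.707]
ft_force: [-0.4, 0.6, 0.9]
width: 0.0873
```

```bash
python3 -c "
from h import *
st();snap('side','s8')"
```

```text
t 12.18 p [ 0.489  -0.2052  0.0986] jawyaw 92.39 down [-0. -0. -1.] w 0.0873 F [-0.4  0.6  0.9] T [ 0.05  0.04 -0.02] q [-0.41  0.32  0.84  1.9  -0.28  1.04  2.16]
```

View pics/s8.png

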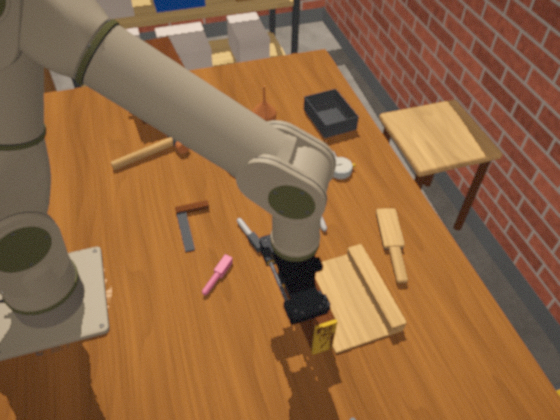

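Request:
drive_tool(moves="0.004 0 0 0 0; 0.004 0 0 0 0; 0.004 0 0 0 0; 0.004 0 0 0 0; 0 0 0 0 0")

```text
time: 12.85
ee_pos: [0.5052, -0.2052, 0.0985]
eef_rot: [-0.015, 0.707, 0.015, 0.707]
ft_force: [-1.2, 0.8, -0.8]
width: 0.0868
```

Request:
drive_tool(moves="0.004 0 0 0 0; 0.004 0 0 0 0;0.004 0 0 0 0; 0 0 0 0 0")

```text
time: 13.35
ee_pos: [0.5173, -0.2052, 0.0985]
eef_rot: [-0.015, 0.707, 0.015, 0.707]
ft_force: [-1.0, 0.0, 0.0]
width: 0.0873
```

```bash
python3 -c "
from h import *
st();snap('side','s9')
b=cv2.imread('pics/s9.png')[200:380,230:430]
cv2.imwrite('pics/s9z.png',cv2.resize(b,None,fx=3,fy=3,interpolation=cv2.INTER_CUBIC))
"
```

```text
t 13.35 p [ 0.5173 -0.2052  0.0985] jawyaw 92.4 down [ 0. -0. -1.] w 0.0873 F [-1.  0.  0.] T [ 0.04  0.18 -0.  ] q [-0.38  0.38  0.82  1.84 -0.32  1.06  2.17]
```

View pics/s9z.png

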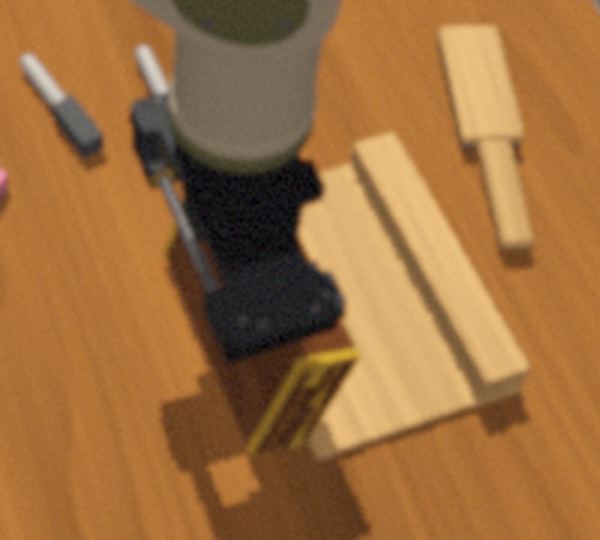

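Request:
drive_tool(moves="0.004 0 0 0 0; 0.004 0 0 0 0;0.004 0 0 0 0; 0 0 0 0 0")

```text
time: 13.9
ee_pos: [0.5293, -0.2052, 0.0985]
eef_rot: [-0.015, 0.707, 0.015, 0.707]
ft_force: [0.2, -0.2, 0.6]
width: 0.087
```

```bash
python3 -c "
from h import *
st();snap('side','s10')
b=cv2.imread('pics/s10.png')[200:380,230:430]
cv2.imwrite('pics/s10z.png',cv2.resize(b,None,fx=3,fy=3,interpolation=cv2.INTER_CUBIC))
"
```

```text
t 13.9 p [ 0.5293 -0.2052  0.0985] jawyaw 92.4 down [ 0. -0. -1.] w 0.087 F [ 0.2 -0.2  0.6] T [ 0.05 -0.03  0.01] q [-0.37  0.41  0.81  1.81 -0.33  1.07  2.17]
```

View pics/s10z.png

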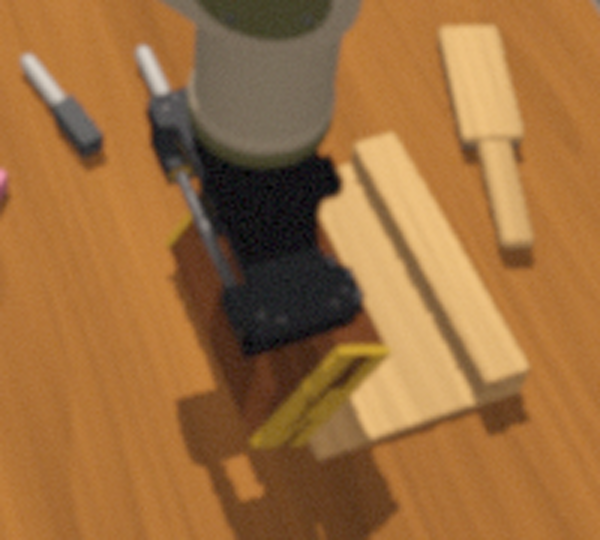

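Request:
drive_tool(moves="0.003 0 0 0 0; 0.003 0 0 0 0;0.003 0 0 0 0; 0.003 0 0 0 0; 0 0 0 0 0;0 0 0 0 0;0 0 0 0 0;0 0 0 0 0")

```text
time: 14.95
ee_pos: [0.5408, -0.2053, 0.0986]
eef_rot: [-0.015, 0.707, 0.015, 0.707]
ft_force: [-0.3, 0.8, 0.2]
width: 0.0872
```

```bash
python3 -c "
from h import *
st();snap('side','s11')
b=cv2.imread('pics/s11.png')[200:380,230:430]
cv2.imwrite('pics/s11z.png',cv2.resize(b,None,fx=3,fy=3,interpolation=cv2.INTER_CUBIC))
"
```

```text
t 14.95 p [ 0.5408 -0.2053  0.0986] jawyaw 92.38 down [-0.  0. -1.] w 0.0872 F [-0.3  0.8  0.2] T [ 0.06 -0.02 -0.04] q [-0.36  0.43  0.8   1.78 -0.35  1.08  2.17]
```

View pics/s11z.png

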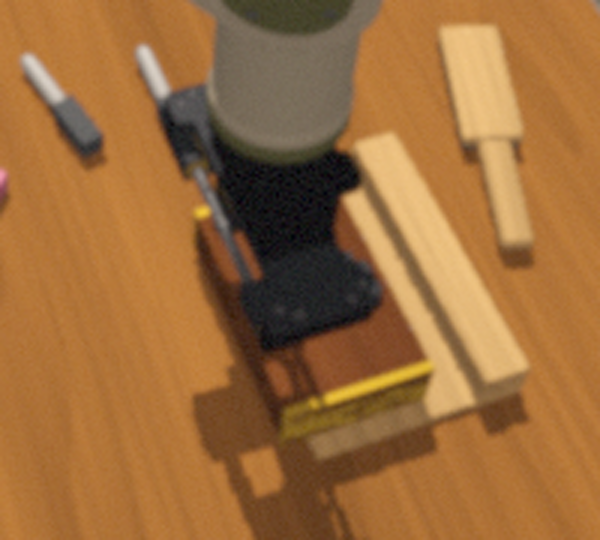

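Request:
drive_tool(moves="0 0 0.05 0 0; 0 0 0.05 0 0; 0 0 0.03 0 0; -0.03 0.04 0 -6 0; -0.03 0.04 0 -6 0; -0.03 0.04 0 -6 0; -0.02 0.04 0 -6 0; -0.02 0.04 0 -6 0; 0 0 0 0 0")

```text
time: 16.12
ee_pos: [0.4107, -0.0038, 0.2287]
eef_rot: [0.167, 0.687, -0.166, 0.687]
ft_force: [0.5, -0.6, -0.9]
width: 0.0871
```

```bash
python3 -c "
from h import *
st();snap('side','s12');snap('top','t12');snap('wrist','w12')
b=cv2.imread('pics/s12.png')[200:380,230:430]
cv2.imwrite('pics/s12z.png',cv2.resize(b,None,fx=3,fy=3,interpolation=cv2.INTER_CUBIC))
"
```

```text
t 16.12 p [ 0.4107 -0.0038  0.2287] jawyaw 62.71 down [ 0.     0.002 -1.   ] w 0.0871 F [ 0.5 -0.6 -0.9] T [-0.02 -0.03  0.04] q [-0.82 -0.24  0.63  2.02  0.14  1.32  0.86]
```

View pics/s12z.png

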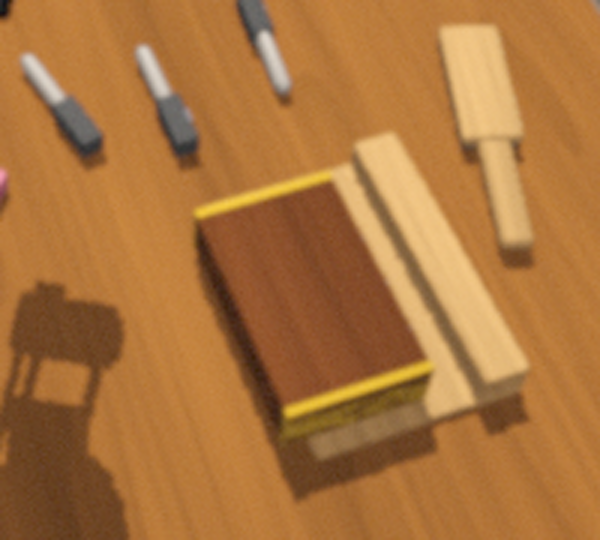

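View pics/t12.png

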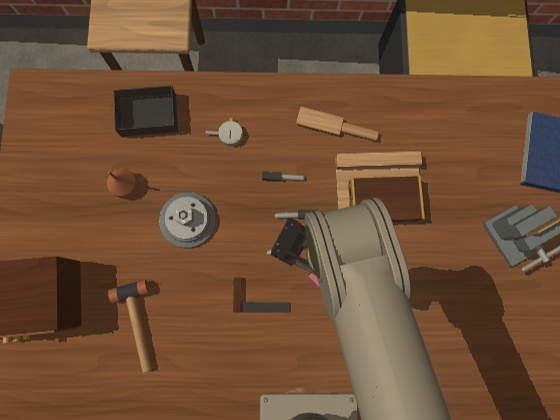

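View pics/w12.png

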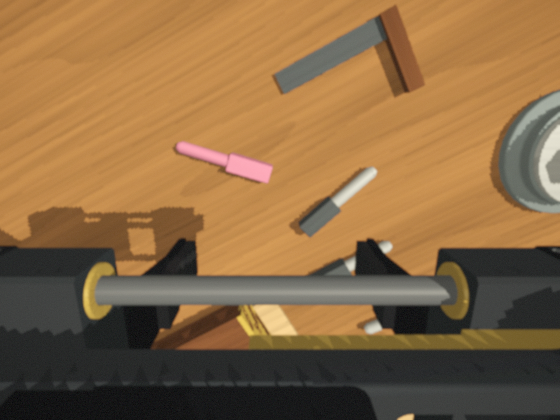

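```bash
cat > meas.py <<'E'
from h import *
def gauges(f,z=.010):
    c=load(f); im=c['color'] if 'color' in c else None
    hsv=cv2.cvtColor(im[:,:,::-1].copy(),cv2.COLOR_BGR2HSV)
    m=(hsv[:,:,1]<90).astype(np.uint8)
    n,l,s,ce=cv2.connectedComponentsWithStats(m)
    out=[]
    for i in range(1,n):
        if 100<s[i,4]<500:
            vv,uu=np.nonzero(l==i); P=np.array([onz(c,u,v,z)[:2] for u,v in zip(uu,vv)])
            mu=P.mean(0); w,V=np.linalg.eigh(np.cov((P-mu).T)); a=V[:,1]
            t=(P-mu)@a; val=hsv[vv,uu,2].astype(float)
            if np.ptp(t)<.09 or np.ptp(t)>.13: continue
            if np.corrcoef(t,val)[0,1]<0: a=-a;t=-t
            # centre line, ends
            lo,hi=np.percentile(t,[1,99]); 
            thr=(np.percentile(val,15)+np.percentile(val,85))/2
            dark=t[(val<thr)]; 
            sh=np.median([t[(val<thr)].max(),t[val>thr].min()]) 
            out.append((i,mu+a*(lo),mu+a*hi,np.degrees(np.arctan2(a[1],a[0])),hi-lo,mu+a*(lo+.025),np.round(ce[i],1)))
    return out
if __name__=='__main__':
    import sys
    for f in sys.argv[1:]:
        print(f)
        for o in gauges(f): print('tail',np.round(o[1],4),'nose',np.round(o[2],4),'yaw',round(o[3],1),'len',round(o[4],4),'hc',np.round(o[5],4),o[6])
E
python3 meas.py top0 s12 t12
python3 -c "
from h import *
s=load('s12');P=[onz(s,230+u/3,200+v/3,.052) for u,v in((197,213),(331,174),(431,365),(286,410))]
P=np.array(P);print(np.round(P,4))
for i in range(4):
  d=P[(i+1)%4]-P[i];print(np.hypot(*d[:2]),np.degrees(np.arctan2(d[1],d[0])))
t=cv2.imread('pics/t12.png')[140:250,320:440]; cv2.imwrite('pics/t12z.png',cv2.resize(t,None,fx=5,fy=5,interpolation=cv2.INTER_CUBIC))
"
```

```text
top0
tail [0.6553 0.1149] nose [0.6489 0.0084] yaw -93.4 len 0.1067 hc [0.6538 0.0899] [280.7 176.2]
tail [ 0.555  -0.0269] nose [0.5489 0.0806] yaw 93.3 len 0.1077 hc [ 0.5536 -0.0019] [297.8 214.2]
tail [ 0.4819 -0.0038] nose [0.4537 0.099 ] yaw 105.3 len 0.1066 hc [0.4753 0.0203] [289.3 246.6]
tail [0.3195 0.1633] nose [0.319  0.0476] yaw -90.2 len 0.1158 hc [0.3194 0.1383] [264.3 306.9]
tail [0.0612 0.6295] nose [0.0847 0.7248] yaw 76.1 len 0.0981 hc [0.0671 0.6538] [ 14.4 413. ]
s12
tail [0.7557 0.1618] nose [0.7827 0.2624] yaw 75.0 len 0.1042 hc [0.7622 0.1859] [339.6 166.6]
tail [0.6535 0.1206] nose [0.6467 0.0065] yaw -93.4 len 0.1143 hc [0.652  0.0957] [317.4 212.2]
tail [0.3183 0.1644] nose [0.3169 0.0417] yaw -90.6 len 0.1227 hc [0.318  0.1394] [185.2 231. ]
tail [ 0.5531 -0.0297] nose [0.5475 0.0846] yaw 92.8 len 0.1144 hc [ 0.5519 -0.0047] [285.4 233.9]
tail [ 0.4809 -0.0065] nose [0.4517 0.1021] yaw 105.1 len 0.1125 hc [0.4745 0.0176] [250.7 235.3]
t12
tail [0.6552 0.1149] nose [0.6492 0.0082] yaw -93.2 len 0.1068 hc [0.6538 0.0899] [280.7 176.2]
tail [0.3194 0.1633] nose [0.319  0.0476] yaw -90.2 len 0.1158 hc [0.3193 0.1383] [264.3 306.9]
[[ 0.529  -0.1164  0.052 ]
 [ 0.6373 -0.1124  0.052 ]
 [ 0.6429 -0.2825  0.052 ]
 [ 0.5354 -0.2848  0.052 ]]
0.10834850835175985 2.149234363108134
0.17025149510878146 -88.10544873723069
0.10747037192385665 -178.81518811082148
0.16844097529723873 92.19569434954674
```

View pics/t12z.png

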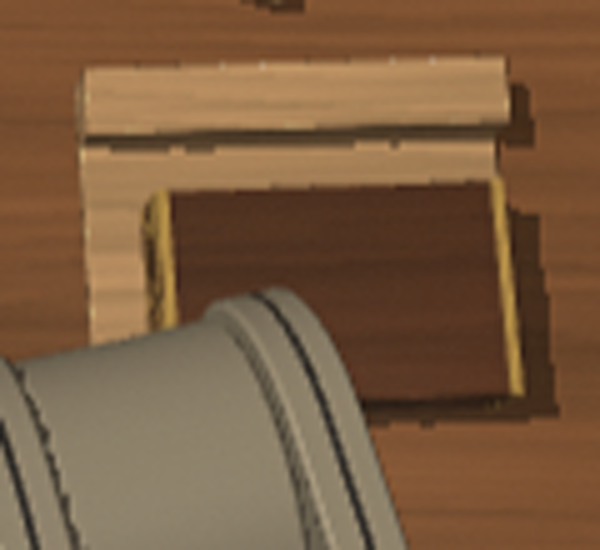

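Request:
drive_tool(moves="0.03 0.012 0 -8 0; 0.03 0.012 0 -8 0; 0.03 0.012 0 -8 0; 0.03 0.012 0 -8 0; 0.03 0.012 0 -8 0; 0.03 0.012 0 -8 0; 0.03 0.012 0 -8 0; 0.032 0.012 0 -8 0; 0 0 0 0 0; 0 0 0 0 0")

```text
time: 17.52
ee_pos: [0.6538, 0.0882, 0.2283]
eef_rot: [-0.506, -0.493, 0.507, -0.494]
ft_force: [-0.0, 0.4, -0.5]
width: 0.087
```

```bash
python3 -c "
from h import *
st();snap('side','s13');snap('top','t13');snap('wrist','w13')
t=cv2.imread('pics/t13.png')[140:250,320:440]; cv2.imwrite('pics/t13z.png',cv2.resize(t,None,fx=5,fy=5,interpolation=cv2.INTER_CUBIC))
"; python3 meas.py t13 s13
```

```text
t 17.52 p [0.6538 0.0882 0.2283] jawyaw -1.46 down [-0.    -0.002 -1.   ] w 0.087 F [-0.   0.4 -0.5] T [-0.17  0.08  0.02] q [-0.73  0.49  0.76  1.4  -0.34  1.38  0.  ]
t13
s13
tail [0.756  0.1617] nose [0.7825 0.2625] yaw 75.3 len 0.1042 hc [0.7623 0.1859] [339.7 166.6]
tail [0.6535 0.1204] nose [0.6468 0.0059] yaw -93.4 len 0.1147 hc [0.652  0.0955] [317.4 212.2]
tail [0.3183 0.164 ] nose [0.3167 0.0413] yaw -90.7 len 0.1227 hc [0.318 0.139] [185.2 231.2]
tail [ 0.5531 -0.0297] nose [0.5472 0.0846] yaw 93.0 len 0.1144 hc [ 0.5519 -0.0047] [285.4 233.9]
tail [ 0.4806 -0.0066] nose [0.4518 0.1022] yaw 104.8 len 0.1125 hc [0.4742 0.0176] [250.6 235.3]
```

View pics/t13z.png

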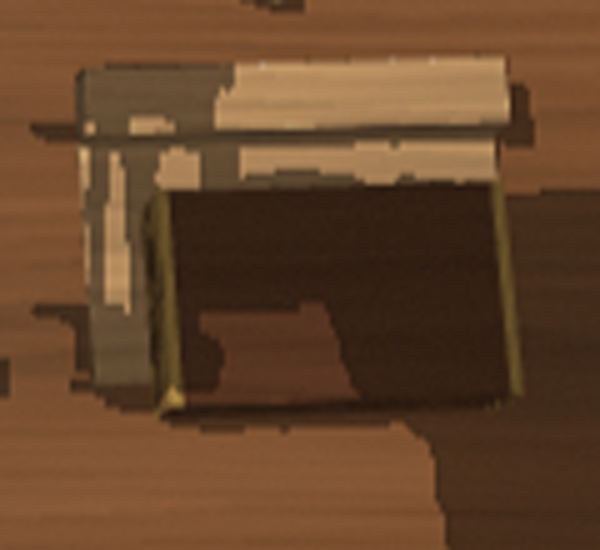

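View pics/w13.png

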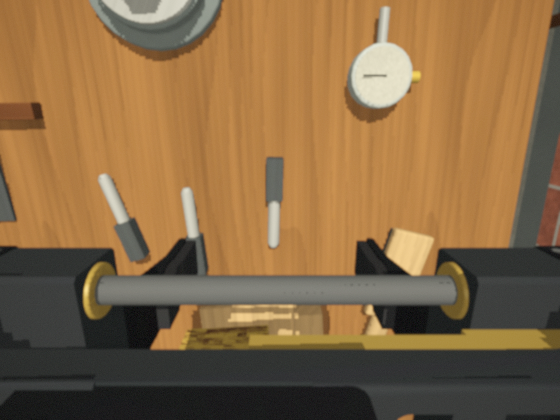

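```bash
python3 -c "
from h import *
s=load('t13');P=np.array([onz(s,320+u/5,140+v/5,.052) for u,v in((173,405),(161,190),(500,181),(523,396))])
print(np.round(P,4),P.mean(0))
for i in range(4):
  d=P[(i+1)%4]-P[i];print(np.hypot(*d[:2]),np.degrees(np.arctan2(d[1],d[0])))
t=cv2.imread('pics/t13.png')[170:225,340:430]; t=np.clip(t.astype(float)*1.8,0,255).astype(np.uint8);cv2.imwrite('pics/t13y.png',cv2.resize(t,None,fx=8.5,fy=8.5,interpolation=cv2.INTER_CUBIC))
"
```

```text
[[ 0.5284 -0.1154  0.052 ]
 [ 0.638  -0.1123  0.052 ]
 [ 0.6443 -0.2845  0.052 ]
 [ 0.5342 -0.2901  0.052 ]] [ 0.58623862 -0.20056926  0.052     ]
0.10960172491507547 1.5846472966956007
0.17230671727716773 -87.88723633827809
0.11030219122348103 -177.11010331450586
0.17481436521255955 91.88498313740327
```

View pics/t13y.png

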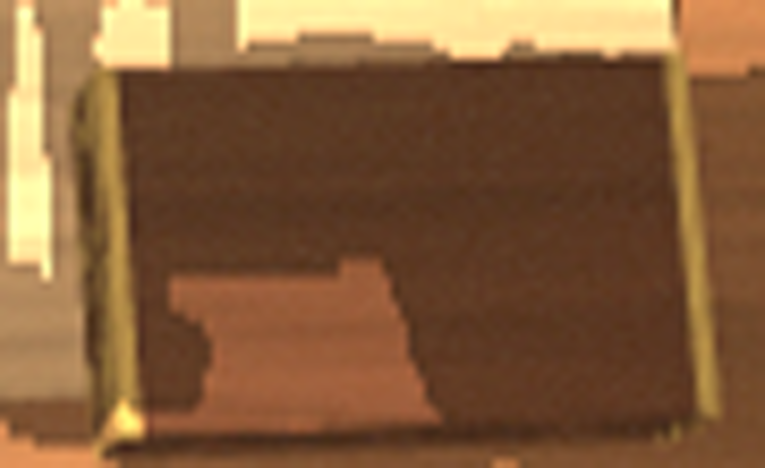

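Request:
drive_tool(moves="-0.0008 0.0043 -0.04 -1.9 0.3; 0 0 -0.04 0 0.3; 0 0 -0.04 0 0.3; 0 0 -0.04 0 0.3; 0 0 -0.03 0 0.3; 0 0 -0.015 0 0.3; 0 0 0 0 0.3; 0 0 0 0 0.3", newtons=35)

```text
time: 18.68
ee_pos: [0.6538, 0.094, 0.0252]
eef_rot: [0.515, 0.485, -0.514, 0.485]
ft_force: [0.9, -0.0, 0.1]
width: 0.0613
```

```bash
python3 -c "
from h import *
st();snap('wrist','w14')"
```

```text
t 18.68 p [0.6538 0.094  0.0252] jawyaw -3.36 down [ 0.002  0.001 -1.   ] w 0.0613 F [ 0.9 -0.   0.1] T [-0.07  0.04 -0.07] q [-0.69  0.68  0.66  1.59 -0.47  1.03  0.05]
```

View pics/w14.png

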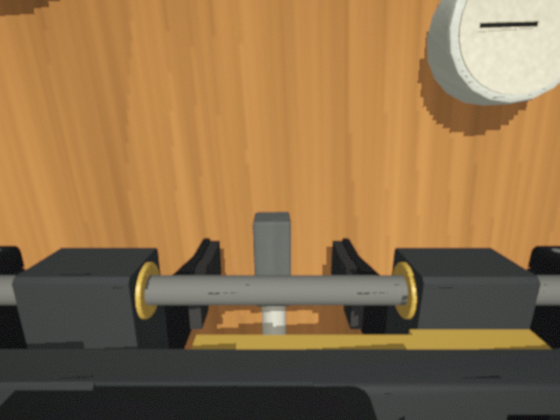

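Request:
drive_tool(moves="0 -0.001 -0.007 0 0.3; 0 0 -0.005 0 0.3; 0 0 0 0 0.3; 0 0 0 0 0.9; 0 0 0 0 0.9; 0 0 0 0 0.9; 0 0 0 0 0.9; 0 0 0 0 0.9; 0 0 0 0 0.9")

```text
time: 19.85
ee_pos: [0.6529, 0.0931, 0.0116]
eef_rot: [0.515, 0.485, -0.514, 0.485]
ft_force: [0.9, -0.1, 1.5]
width: 0.02
```

Request:
drive_tool(moves="0 0 0.02 0 0.9; 0 0 0.03 0 0.9; 0 0 0.03 0 0.9; 0 0 0.03 0 0.9; 0 0 0 0 0.9; 0 0 0 0 0.9")

```text
time: 20.6
ee_pos: [0.6524, 0.0931, 0.1213]
eef_rot: [-0.514, -0.485, 0.514, -0.485]
ft_force: [0.4, 0.6, -1.9]
width: 0.0199
```

```bash
python3 -c "
from h import *
st();snap('wrist','w15');c=snap('side','s15')
print(proj(c,[.653,.0925,.12]))
"
```

```text
t 20.6 p [0.6524 0.0931 0.1213] jawyaw -3.36 down [-0.  0. -1.] w 0.0199 F [ 0.4  0.6 -1.9] T [-0.06  0.06 -0.04] q [-0.72  0.57  0.72  1.53 -0.4   1.19  0.01]
[317.67209405 174.11745136]
```

View pics/w15.png

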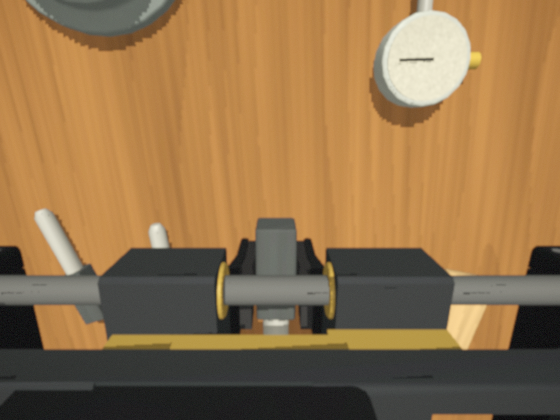

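View pics/s15.png

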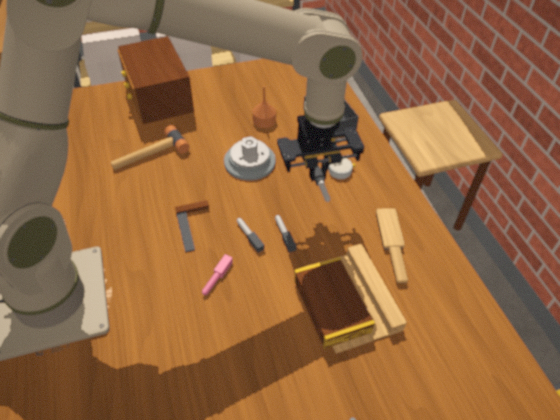

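Request:
drive_tool(moves="0 0 0.03 0 0.9; -0.0163 -0.0174 0.002 6.8 0.9; -0.0163 -0.0174 0 6.8 0.9; -0.0163 -0.0174 0 6.8 0.9; -0.0163 -0.0174 0 6.8 0.9; -0.0163 -0.0174 0 6.8 0.9; -0.0163 -0.0174 0 6.8 0.9; -0.0163 -0.0174 0 6.8 0.9; -0.0163 -0.0174 0 6.8 0.9; -0.0163 -0.0174 0 6.8 0.9; -0.0163 -0.0174 0 6.8 0.9; -0.0163 -0.0174 0 6.8 0.9; -0.0163 -0.0174 0 6.8 0.9; -0.0163 -0.0174 0 6.8 0.9; -0.0163 -0.0174 0 6.8 0.9; 0 0 0 0 0.9; 0 0 0 0 0.9")

```text
time: 22.82
ee_pos: [0.4248, -0.1501, 0.1533]
eef_rot: [-0.011, 0.707, 0.011, 0.707]
ft_force: [0.7, -0.4, -1.8]
width: 0.0197
```

```bash
python3 -c "
from h import *
st();snap('side','s16')
"
```

```text
t 22.82 p [ 0.4248 -0.1501  0.1533] jawyaw 91.78 down [-0.001  0.    -1.   ] w 0.0197 F [ 0.7 -0.4 -1.8] T [0.04 0.02 0.02] q [-0.46 -0.02  0.71  2.03  0.02  1.12  1.84]
```

View pics/s16.png

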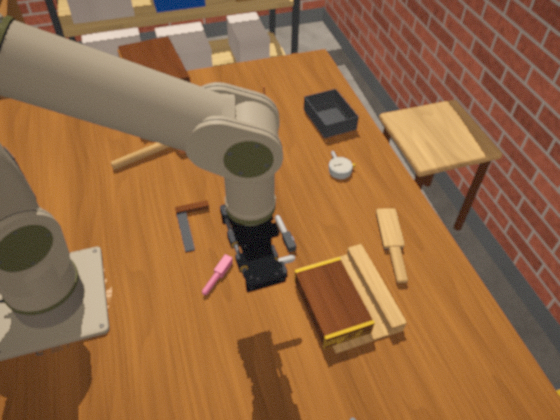

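Request:
drive_tool(moves="0 0 -0.04 0.2 0.9; 0 0 -0.04 0 0.9; 0 0 -0.03 0 0.9; 0 0 -0.0105 0 0.9; 0 0 0 0 0.9; 0 0 0 0 0.9")

```text
time: 23.62
ee_pos: [0.4256, -0.1506, 0.0341]
eef_rot: [-0.013, 0.707, 0.013, 0.707]
ft_force: [-0.0, 0.3, -1.1]
width: 0.0195
```

```bash
python3 -c "
from h import *
st();c=snap('side','s17');snap('top','t17')
for p in ([.51,-.147,.03],[.531,-.147,.03]): print(proj(c,p))
b=cv2.imread('pics/s17.png')[220:350,240:390]
cv2.imwrite('pics/s17z.png',cv2.resize(b,None,fx=4.5,fy=4.5,interpolation=cv2.INTER_CUBIC))
"
```

```text
t 23.62 p [ 0.4256 -0.1506  0.0341] jawyaw 92.04 down [ 0.001  0.    -1.   ] w 0.0195 F [-0.   0.3 -1.1] T [ 0.03  0.02 -0.01] q [-0.41  0.21  0.71  2.14 -0.19  0.84  2.02]
[291.55879035 289.80416107]
[300.56579468 287.42931317]
```

View pics/s17z.png

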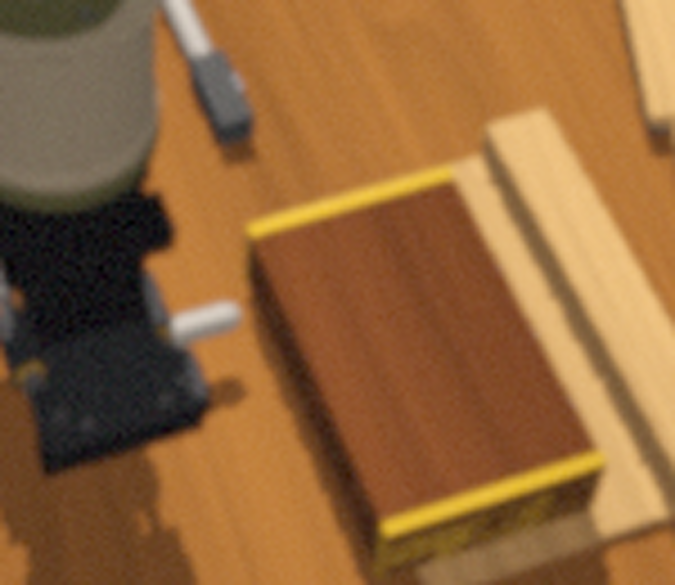

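View pics/t17.png

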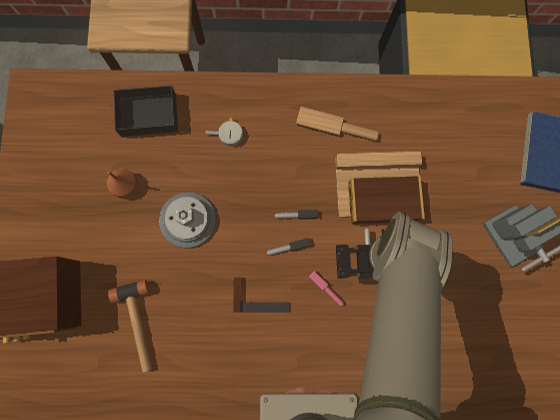

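```bash
python3 -c "
from h import *
c=load('s17')
for u,v in ((180,330),(207,323),(235,315),(240,313)): print('s',np.round(onz(c,240+u/4.5,220+v/4.5,.0325),4))
t=load('t17'); im=t['color'][:,:,::-1]; b=im[165:260,335:435]
cv2.imwrite('pics/t17z.png',cv2.resize(b,None,fx=6,fy=6,interpolation=cv2.INTER_CUBIC))
"
```

```text
s [ 0.4824 -0.1497  0.0325]
s [ 0.4962 -0.1497  0.0325]
s [ 0.5107 -0.1494  0.0325]
s [ 0.5134 -0.149   0.0325]
```

View pics/t17z.png

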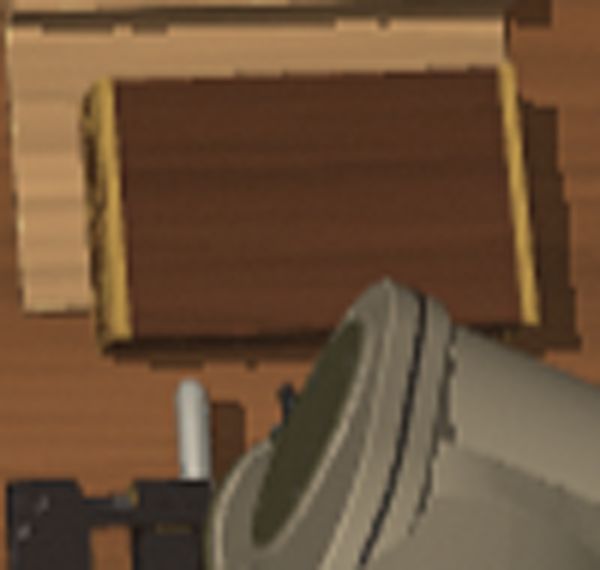

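```bash
python3 -c "
from h import *
t=load('t17'); f=lambda u,v,z:onz(t,335+u/6,165+v/6,z)
P=np.array([f(u,v,.052) for u,v in ((105,340),(93,81),(512,64),(538,322))]); print(np.round(P,4),P.mean(0))
for i in range(4):
  d=P[(i+1)%4]-P[i];print(np.hypot(*d[:2]),np.degrees(np.arctan2(d[1],d[0])))
for u,v in((191,379),(191,390),(193,430),(197,475)): print(np.round(f(u,v,.0325),4))
"
```

```text
[[ 0.5267 -0.1101  0.052 ]
 [ 0.6367 -0.108   0.052 ]
 [ 0.6457 -0.2854  0.052 ]
 [ 0.5355 -0.2903  0.052 ]] [ 0.58616413 -0.19846544  0.052     ]
0.10994739341411724 1.0951126250513188
0.17767362396992545 -87.06714746018022
0.11032495318143755 -177.46567709071195
0.18043267913387012 92.79584948307065
[ 0.5137 -0.1495  0.0325]
[ 0.5091 -0.1493  0.0325]
[ 0.4922 -0.1496  0.0325]
[ 0.4734 -0.1507  0.0325]
```

Request:
drive_tool(moves="0 0.002 -0.002 0.2 0.9; 0.004 0.0001 0 0 0.9; 0.004 0.0002 0 0 0.9; 0 0 0 0 0.9; 0 0 0 0 0.9")

```text
time: 24.35
ee_pos: [0.4326, -0.1483, 0.031]
eef_rot: [-0.014, 0.707, 0.014, 0.707]
ft_force: [1.3, 0.3, -2.0]
width: 0.02
```

```bash
python3 -c "
from h import *
st();c=snap('side','s18');t=snap('top','t18')
b=cv2.imread('pics/s18.png')[250:320,270:345]
cv2.imwrite('pics/s18z.png',np.hstack([cv2.resize(b,None,fx=5.3,fy=5.3,interpolation=cv2.INTER_CUBIC),cv2.resize(cv2.imread('pics/t18.png')[190:260,345:420],None,fx=5.3,fy=5.3,interpolation=cv2.INTER_CUBIC)]))
"
```

```text
t 24.35 p [ 0.4326 -0.1483  0.031 ] jawyaw 92.23 down [-0.001  0.    -1.   ] w 0.02 F [ 1.3  0.3 -2. ] T [-0.04  0.04 -0.01] q [-0.41  0.24  0.7   2.13 -0.2   0.84  2.02]
```

View pics/s18z.png

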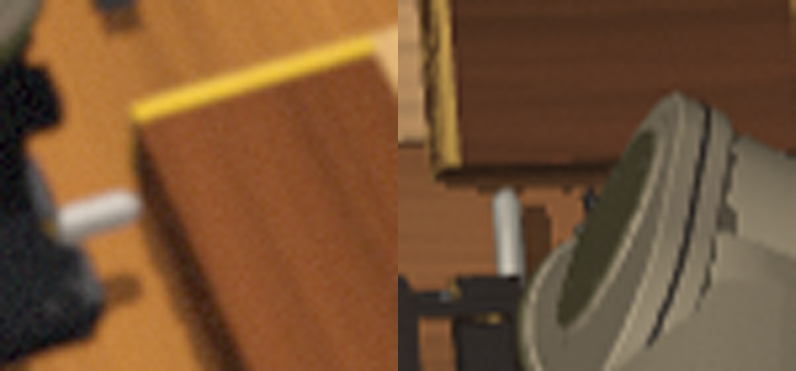

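Request:
drive_tool(moves="0.004 0.0001 0 0 0.9; 0.004 0.0002 0 0 0.9; 0.004 0.0002 0 0 0.9; 0.004 0.0001 0 0 0.9; 0 0 0 0 0.9; 0 0 0 0 0.9")

```text
time: 25.2
ee_pos: [0.4488, -0.1478, 0.0311]
eef_rot: [-0.014, 0.707, 0.014, 0.707]
ft_force: [1.2, -2.1, -1.5]
width: 0.0198
```

```bash
python3 -c "
from h import *
st();c=snap('side','s19');t=snap('top','t19')
b=cv2.imread('pics/s19.png')[250:320,270:345]
cv2.imwrite('pics/s19z.png',np.hstack([cv2.resize(b,None,fx=5.3,fy=5.3,interpolation=cv2.INTER_CUBIC),cv2.resize(cv2.imread('pics/t19.png')[190:260,345:420],None,fx=5.3,fy=5.3,interpolation=cv2.INTER_CUBIC)]))
"
```

```text
t 25.2 p [ 0.4488 -0.1478  0.0311] jawyaw 92.22 down [-0. -0. -1.] w 0.0198 F [ 1.2 -2.1 -1.5] T [-0.2  -0.21 -0.18] q [-0.4   0.27  0.69  2.09 -0.23  0.85  2.03]
```

View pics/s19z.png

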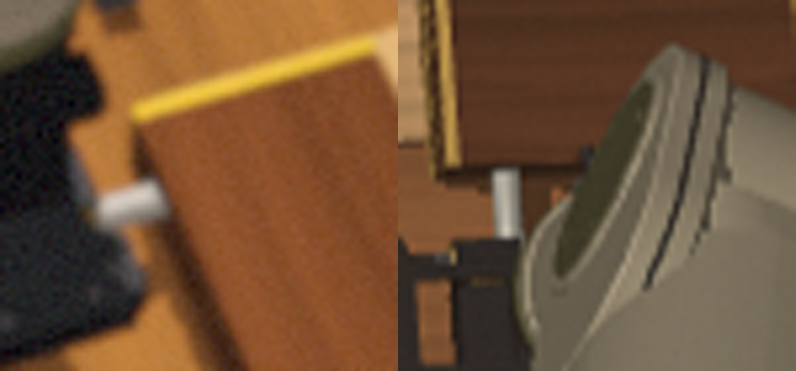

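Request:
drive_tool(moves="0.004 -0.001 0 0 0.9; 0.005 0.0002 0 0 0.9; 0.005 0.0002 0 0 0.9; 0.005 0.0002 0 0 0.9; 0 0 0 0 0.9")

```text
time: 25.92
ee_pos: [0.468, -0.148, 0.031]
eef_rot: [-0.014, 0.707, 0.014, 0.707]
ft_force: [0.2, -0.1, 0.0]
width: 0.0195
```

```bash
python3 -c "
from h import *
st()"
```

```text
t 25.93 p [ 0.468 -0.148  0.031] jawyaw 92.26 down [-0. -0. -1.] w 0.0195 F [ 0.2 -0.1  0. ] T [-0.04  0.02 -0.02] q [-0.39  0.31  0.68  2.05 -0.26  0.87  2.05]
```

Request:
drive_tool(moves="0.005 0.0002 0 0 0.9; 0.005 0.0002 0 0 0.9; 0.005 0.0002 0 0 0.9; 0.005 0.0002 0 0 0.9; 0.005 0.0002 0 0 0.9; 0.004 0.0002 0 0 0.9; 0 0 0 0 0.9; 0 0 0 0 0.9")

```text
time: 26.92
ee_pos: [0.4965, -0.1469, 0.031]
eef_rot: [-0.014, 0.707, 0.014, 0.707]
ft_force: [-0.8, -0.8, -1.3]
width: 0.0195
```

```bash
python3 -c "
from h import *
st();c=snap('side','s20');t=snap('top','t20')
b=cv2.imread('pics/s20.png')[250:320,270:345]
cv2.imwrite('pics/s20z.png',np.hstack([cv2.resize(b,None,fx=5.3,fy=5.3,interpolation=cv2.INTER_CUBIC),cv2.resize(cv2.imread('pics/t20.png')[190:260,345:420],None,fx=5.3,fy=5.3,interpolation=cv2.INTER_CUBIC)]))
"
```

```text
t 26.93 p [ 0.4965 -0.1469  0.031 ] jawyaw 92.23 down [-0.001  0.    -1.   ] w 0.0195 F [-0.8 -0.8 -1.3] T [ 0.02  0.06 -0.02] q [-0.37  0.37  0.66  1.98 -0.29  0.89  2.05]
```

View pics/s20z.png

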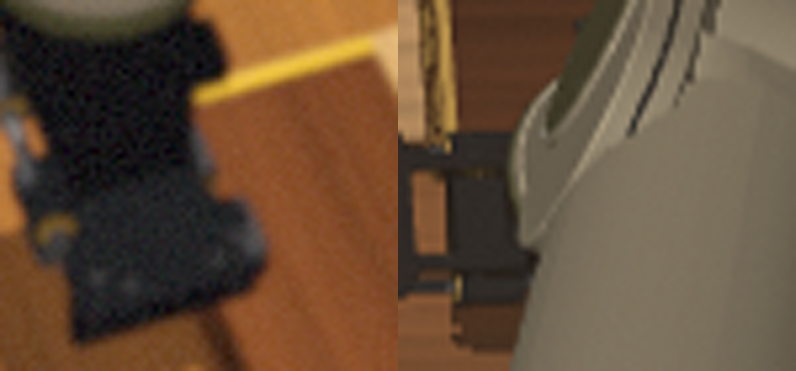

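Request:
drive_tool(moves="0.003 0.0001 0 0 0.9; 0.002 0.0001 0 0 0.9; 0 0 0 0 0.9")

```text
time: 27.4
ee_pos: [0.5019, -0.1466, 0.0311]
eef_rot: [-0.014, 0.707, 0.014, 0.707]
ft_force: [0.4, -0.3, -1.0]
width: 0.0198
```

Request:
drive_tool(moves="0.002 0.0001 0 0 0.9; 0.001 0 0 0 0.9; 0 0 0 0 0.9")

```text
time: 27.78
ee_pos: [0.5037, -0.1463, 0.0307]
eef_rot: [-0.013, 0.708, 0.014, 0.706]
ft_force: [-4.9, 0.9, 1.6]
width: 0.0201
```

Request:
drive_tool(moves="0.002 0.0001 0 0 0.9; 0.001 0 0 0 0.9; 0 0 0 0 0.9")

```text
time: 28.15
ee_pos: [0.5066, -0.1462, 0.0306]
eef_rot: [-0.013, 0.708, 0.014, 0.706]
ft_force: [-5.6, 1.2, 0.9]
width: 0.0194
```

Request:
drive_tool(moves="-0.001 0 0 0 0.8; 0 0 0 0 0.62; 0 0 0 0 0.62; 0 0 0 0 0.62; 0 0 0.02 0 0.62; 0 0 0.03 0 0.62; 0 0 0.04 0 0.62; 0 0 0.04 0 0.62; 0 0 0 0 0.62")

```text
time: 29.28
ee_pos: [0.5085, -0.1469, 0.164]
eef_rot: [-0.014, 0.705, 0.014, 0.709]
ft_force: [-0.3, 0.3, -0.0]
width: 0.0336
```

Request:
drive_tool(moves="-0.01 0.025 0 -6.5 0.3; -0.01 0.025 0 -6.5 0.3; -0.01 0.025 0 -6.5 0.3; 0 0.025 0 -6.5 0.3; 0 0.025 0 -6.5 0.3; 0 0.025 0 -6.5 0.3; 0 0.02 0 -6.5 0.3; 0 0 0 -6.5 0.3; 0 0 0 -6.5 0.3; 0 0 0 -6.5 0.3; 0 0 0 -6.5 0.3; 0 0 0 0 0.3")

```text
time: 30.78
ee_pos: [0.4764, 0.0236, 0.1604]
eef_rot: [0.401, 0.582, -0.402, 0.582]
ft_force: [-0.1, -0.1, 0.3]
width: 0.061
```

```bash
python3 -c "
from h import *
st();c=snap('side','s21');t=snap('top','t21');snap('wrist','w21')
b=cv2.imread('pics/s21.png')[220:350,250:400]
cv2.imwrite('pics/s21z.png',cv2.resize(b,None,fx=4.5,fy=4.5,interpolation=cv2.INTER_CUBIC))
"; python3 meas.py t21 s21
```

```text
t 30.77 p [0.4764 0.0236 0.1604] jawyaw 20.78 down [-0.001  0.    -1.   ] w 0.061 F [-0.1 -0.1  0.3] T [-0.05  0.05  0.01] q [-0.77  0.05  0.65  1.96 -0.03  1.14  0.26]
t21
tail [0.3193 0.1633] nose [0.319  0.0476] yaw -90.1 len 0.1158 hc [0.3192 0.1383] [264.4 307. ]
s21
tail [-0.1206  0.5896] nose [-0.1255  0.7037] yaw 92.5 len 0.1142 hc [-0.1216  0.6145] [  2. 127.]
tail [0.756  0.1617] nose [0.7827 0.2625] yaw 75.2 len 0.1042 hc [0.7624 0.1859] [339.7 166.6]
tail [0.3183 0.164 ] nose [0.3167 0.0418] yaw -90.7 len 0.1223 hc [0.318 0.139] [185.2 231.1]
tail [ 0.5528 -0.03  ] nose [0.5477 0.0845] yaw 92.6 len 0.1147 hc [ 0.5517 -0.0051] [285.4 233.8]
tail [ 0.4806 -0.0066] nose [0.4517 0.1021] yaw 104.8 len 0.1125 hc [0.4742 0.0176] [250.7 235.4]
```

View pics/s21z.png

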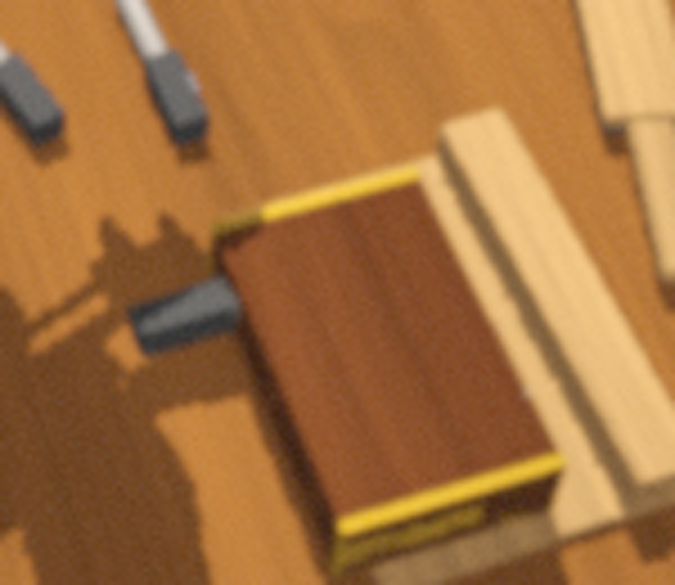

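View pics/t21.png

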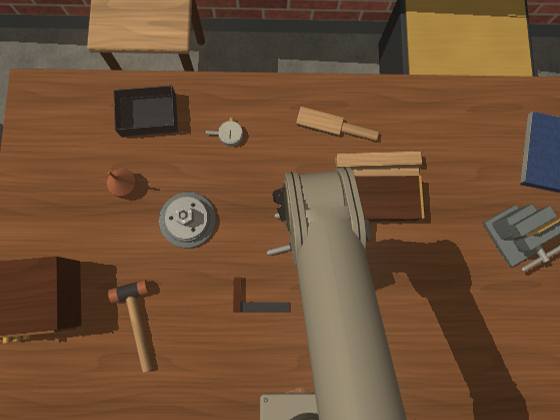

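Request:
drive_tool(moves="-0.001 -0.005 -0.04 -5.7 0.4; 0 0 -0.04 0 0.4; 0 0 -0.04 0 0.4; 0 0 0 0 0.4;0 0 0 0 0.4")

```text
time: 31.55
ee_pos: [0.4764, 0.0185, 0.0423]
eef_rot: [0.43, 0.561, -0.43, 0.561]
ft_force: [0.5, 0.8, 0.3]
width: 0.0519
```

```bash
python3 -c "
from h import *
st();c=snap('wrist','w22')
"
```

```text
t 31.55 p [0.4764 0.0185 0.0423] jawyaw 15.07 down [ 0.001  0.    -1.   ] w 0.0519 F [0.5 0.8 0.3] T [-0.03  0.03 -0.03] q [-0.72  0.25  0.65  2.07 -0.19  0.88  0.3 ]
```

View pics/w22.png

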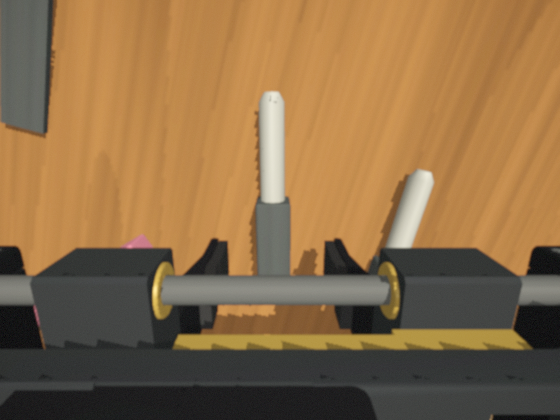

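```bash
python3 -c "
from h import *
t=load('top0')
for u,v in((320,438),(303,455),(368,482),(352,497),(418,545)): print(np.round(onz(t,220+u/3.4,130+v/3.1,.015),4))
s=load('w22');M=R.from_quat(r.read_state()['eef_rot']).as_matrix();print(M[:,1])
"
```

```text
[ 0.4067 -0.0175  0.015 ]
[ 0.3931 -0.0049  0.015 ]
[ 0.3718 -0.0523  0.015 ]
[ 0.3599 -0.0404  0.015 ]
[ 0.3224 -0.0878  0.015 ]
[0.96564403 0.25985663 0.0024791 ]
```

Request:
drive_tool(moves="-0.001 0 -0.015 0 0.4; 0 0 -0.01 0 0.4; 0 0 -0.004 0 0.4; 0 0 0 0 0.4; 0 0 0 0 0.9; 0 0 0 0 0.9; 0 0 0 0 0.9; 0 0 0 0 0.9; 0 0 0 0 0.9")

```text
time: 32.72
ee_pos: [0.4747, 0.0186, 0.0121]
eef_rot: [0.43, 0.561, -0.43, 0.561]
ft_force: [0.4, -0.1, -0.2]
width: 0.0196
```

Request:
drive_tool(moves="0 0 0.02 0 0.9; 0 0 0.04 0 0.9; 0 0 0.04 0 0.9; 0 0 0.04 0 0.9; 0 0 0 0 0.9; 0 0 0 0 0.9")

```text
time: 33.48
ee_pos: [0.4742, 0.0186, 0.1513]
eef_rot: [0.43, 0.561, -0.43, 0.561]
ft_force: [-0.0, -0.1, -0.9]
width: 0.0198
```

```bash
python3 -c "
from h import *
st();c=snap('wrist','w23');snap('side','s23');snap('top','t23')
t=cv2.imread('pics/t23.png')[140:250,320:440]; cv2.imwrite('pics/t23z.png',cv2.resize(t,None,fx=5,fy=5,interpolation=cv2.INTER_CUBIC))
"
```

```text
t 33.48 p [0.4742 0.0186 0.1513] jawyaw 15.05 down [-0.001  0.    -1.   ] w 0.0198 F [-0.  -0.1 -0.9] T [-0.11  0.07  0.01] q [-0.79  0.06  0.68  1.98 -0.04  1.12  0.17]
```

View pics/s23.png

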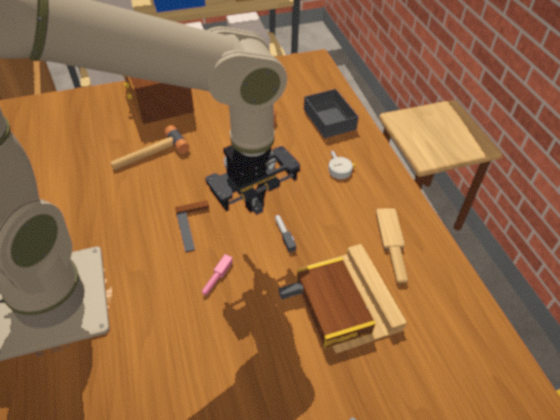

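View pics/t23z.png

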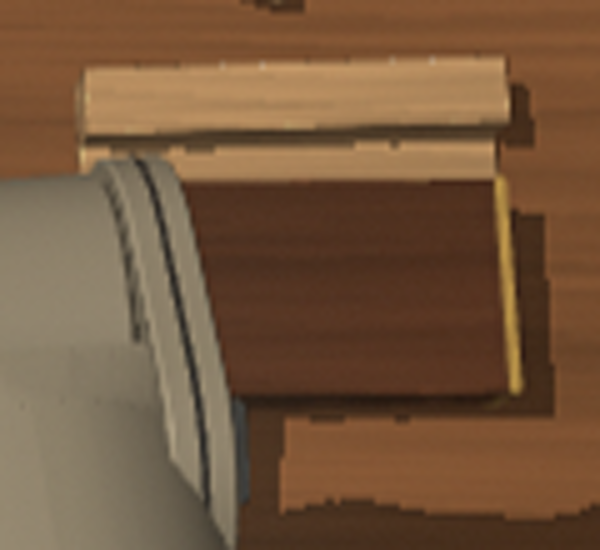

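```bash
python3 -c "
from h import *
b=cv2.imread('pics/s23.png')[250:350,270:390]
cv2.imwrite('pics/s23z.png',cv2.resize(b,None,fx=6,fy=6,interpolation=cv2.INTER_CUBIC))
"
```

```text
(no output)
```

View pics/s23z.png

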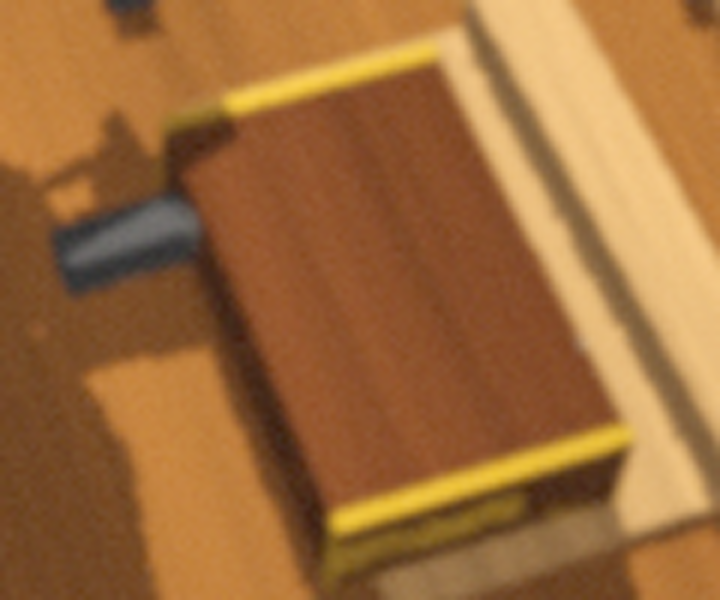

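```bash
python3 -c "
from h import *
s=load('s23');P=np.array([onz(s,270+u/6,250+v/6,.052) for u,v in((165,121),(437,43),(633,430),(328,516))])
print(np.round(P,4),P.mean(0))
for i in range(4):
  d=P[(i+1)%4]-P[i];print(np.hypot(*d[:2]),np.degrees(np.arctan2(d[1],d[0])))
t=load('t23');P=np.array([onz(t,320+u/5,140+v/5,.052) for u,v in((190,183),(498,178),(522,395),(250,397))])
print(np.round(P,4))
for i in range(4):
  d=P[(i+1)%4]-P[i];print(np.hypot(*d[:2]),np.degrees(np.arctan2(d[1],d[0])))
"
```

```text
[[ 0.5336 -0.1155  0.052 ]
 [ 0.6436 -0.1119  0.052 ]
 [ 0.6465 -0.2836  0.052 ]
 [ 0.5347 -0.283   0.052 ]] [ 0.58959566 -0.19849866  0.052     ]
0.11004180895636057 1.8999439804602964
0.1718065241827926 -89.01928605233283
0.11184289724444314 179.6593658496752
0.1674715743450704 90.36983948980915
[[ 0.6418 -0.1271  0.052 ]
 [ 0.6459 -0.2836  0.052 ]
 [ 0.5347 -0.2896  0.052 ]
 [ 0.5327 -0.1537  0.052 ]]
0.15655128388179435 -88.48762385859716
0.11138063162138931 -176.90004838595522
0.13586929372147138 90.83048735058605
0.11226772582732021 13.739760879214506
```

Request:
drive_tool(moves="-0.0026 -0.0182 0 -6.94 0.9; -0.0026 -0.0182 0 -6.94 0.9; -0.0026 -0.0182 0 -6.94 0.9; -0.0026 -0.0182 0 -6.94 0.9; -0.0026 -0.0182 0 -6.94 0.9; -0.0026 -0.0182 0 -6.94 0.9; -0.0026 -0.0182 0 -6.94 0.9; -0.0026 -0.0182 0 -6.94 0.9; -0.0026 -0.0182 0 -6.94 0.9; -0.0026 -0.0182 0 -6.94 0.9; -0.0026 -0.0182 0 -6.94 0.9; -0.0026 -0.0182 0 -6.94 0.9; -0.0026 -0.0182 0 -6.94 0.9; -0.0026 -0.0182 0 -6.94 0.9; -0.0026 -0.0182 0 -6.94 0.9; 0 0 0 0 0.9; 0 0 0 0 0.9")

```text
time: 35.75
ee_pos: [0.4356, -0.2537, 0.1516]
eef_rot: [-0.707, -0.007, 0.707, -0.007]
ft_force: [0.2, 0.4, -0.6]
width: 0.0198
```

```bash
python3 -c "
from h import *
st();c=snap('side','s24')
"
```

```text
t 35.75 p [ 0.4356 -0.2537  0.1516] jawyaw -88.9 down [-0.001 -0.    -1.   ] w 0.0198 F [ 0.2  0.4 -0.6] T [-0.06  0.18 -0.03] q [-0.49  0.19  1.03  1.92 -0.18  1.13 -0.94]
```

View pics/s24.png

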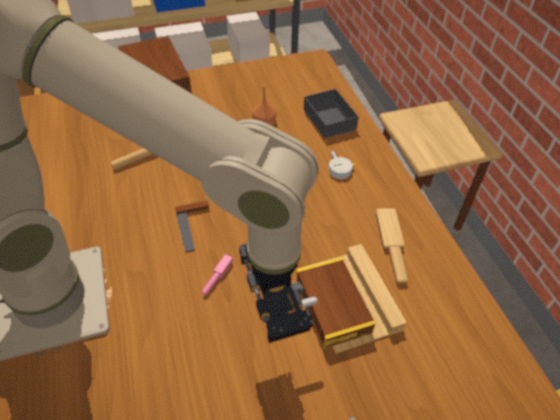

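Request:
drive_tool(moves="0 -0.0005 -0.04 0 0.9; 0 0 -0.04 0 0.9; 0 0 -0.03 0 0.9; 0 0 -0.0095 0 0.9; 0 0 0 0 0.9; 0 0 0 0 0.9; 0 0 0 0 0.9")

```text
time: 36.67
ee_pos: [0.4364, -0.255, 0.0335]
eef_rot: [0.708, 0.006, -0.706, 0.006]
ft_force: [-0.5, -0.1, -1.7]
width: 0.0201
```

```bash
python3 -c "
from h import *
st();c=snap('side','s25');t=snap('top','t25')
b=cv2.imread('pics/s25.png')[250:350,280:390]
cv2.imwrite('pics/s25z.png',cv2.resize(b,None,fx=6,fy=6,interpolation=cv2.INTER_CUBIC))
b=cv2.imread('pics/t25.png')[165:265,335:445]
cv2.imwrite('pics/t25z.png',cv2.resize(b,None,fx=6,fy=6,interpolation=cv2.INTER_CUBIC))
"
```

```text
t 36.67 p [ 0.4364 -0.255   0.0335] jawyaw -89.04 down [ 0.002 -0.    -1.   ] w 0.0201 F [-0.5 -0.1 -1.7] T [-0.03  0.21  0.03] q [-0.34  0.41  0.91  2.02 -0.41  0.9  -0.76]
```

View pics/s25z.png

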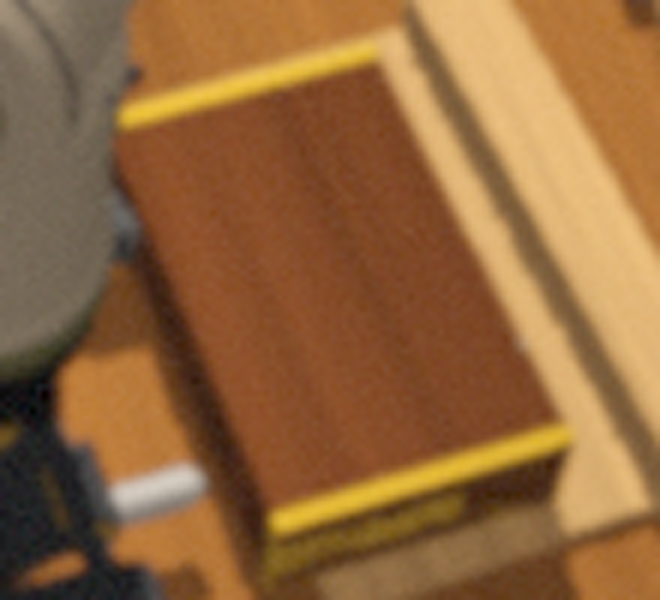

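View pics/t25z.png

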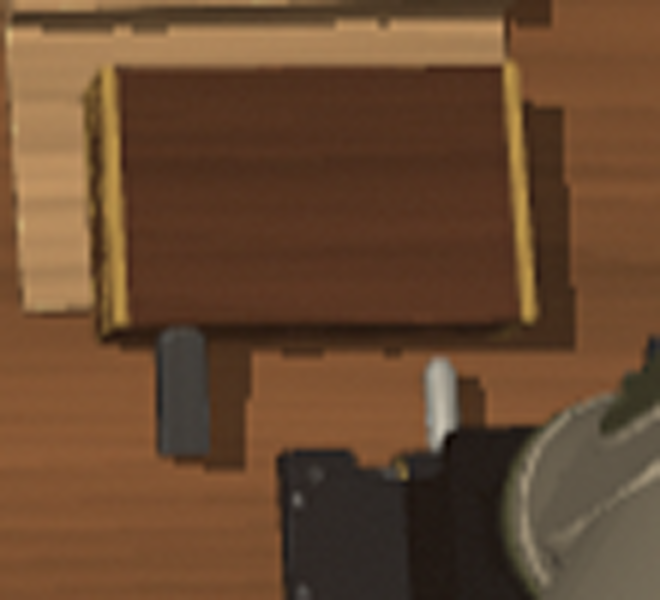

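```bash
python3 -c "
from h import *
t=load('t25'); f=lambda u,v,z:np.round(onz(t,335+u/6,165+v/6,z),4)
P=np.array([f(u,v,.052) for u,v in ((113,326),(101,68),(515,62),(537,320))]); print(P,P.mean(0))
for i in range(4):
  d=P[(i+1)%4]-P[i];print(np.hypot(*d[:2]),np.degrees(np.arctan2(d[1],d[0])))
print('A',f(183,335,.035),f(183,450,.035)); print('C',f(440,360,.0315),f(440,375,.0315),f(443,430,.0315))
s=load('s25'); g=lambda u,v,z:np.round(onz(s,280+u/6,250+v/6,z),4)
P=np.array([g(u,v,.052) for u,v in ((118,118),(378,43),(572,432),(268,520))]); print(P,P.mean(0))
for i in range(4):
  d=P[(i+1)%4]-P[i];print(np.hypot(*d[:2]),np.degrees(np.arctan2(d[1],d[0])))
print('C',g(120,505,.0315),g(160,492,.0315),g(195,483,.0315),g(206,480,.0315))
"
```

```text
[[ 0.5326 -0.1136  0.052 ]
 [ 0.6423 -0.1115  0.052 ]
 [ 0.6466 -0.2868  0.052 ]
 [ 0.5364 -0.2899  0.052 ]] [ 0.589475 -0.20045   0.052   ]
0.10972009843232917 1.0966858944610465
0.17535273023252304 -88.59485193071801
0.1102435939181955 -178.38865619557274
0.1763409481657621 91.23477172236261
A [ 0.5319 -0.1462  0.035 ] [ 0.4835 -0.1446  0.035 ]
C [ 0.5226 -0.2551  0.0315] [ 0.5163 -0.2548  0.0315] [ 0.493  -0.2549  0.0315]
[[ 0.5386 -0.1156  0.052 ]
 [ 0.6439 -0.112   0.052 ]
 [ 0.6459 -0.2842  0.052 ]
 [ 0.5342 -0.2844  0.052 ]] [ 0.59065 -0.19905  0.052  ]
0.10536152049016763 1.9580674292340363
0.1722116140102055 -89.3345737116186
0.11170017905088606 -179.89741142652733
0.16885733623387525 88.5068462324574
C [ 0.4927 -0.2546  0.0315] [ 0.5075 -0.254   0.0315] [ 0.5203 -0.2543  0.0315] [ 0.5243 -0.2544  0.0315]
```

Request:
drive_tool(moves="0.004 0.0001 -0.001 0.2 0.9; 0.004 0.0001 0 0 0.9; 0.004 0.0001 0 0 0.9; 0.004 0.0001 0 0 0.9; 0.004 0.0001 0 0 0.9; 0.004 0.0001 0 0 0.9; 0 0 0 0 0.9; 0 0 0 0 0.9")

```text
time: 37.78
ee_pos: [0.4596, -0.2543, 0.0316]
eef_rot: [0.707, 0.007, -0.707, 0.007]
ft_force: [-0.7, -0.3, -1.4]
width: 0.0197
```

```bash
python3 -c "
from h import *
st()"
```

```text
t 37.77 p [ 0.4596 -0.2543  0.0316] jawyaw -88.86 down [ 0. -0. -1.] w 0.0197 F [-0.7 -0.3 -1.4] T [-0.05  0.2  -0.  ] q [-0.32  0.46  0.88  1.97 -0.44  0.92 -0.77]
```

Request:
drive_tool(moves="0.005 0.0001 0 0 0.9; 0.005 0.0001 0 0 0.9; 0.005 0.0001 0 0 0.9; 0.005 0.0001 0 0 0.9; 0 0 0 0 0.9")

```text
time: 38.4
ee_pos: [0.4801, -0.254, 0.0316]
eef_rot: [0.707, 0.007, -0.707, 0.007]
ft_force: [0.3, -0.6, -1.4]
width: 0.0197
```

Request:
drive_tool(moves="0.005 0.0001 0 0 0.9; 0.005 0.0001 0 0 0.9; 0.005 0.0001 0 0 0.9; 0.005 0.0001 0 0 0.9; 0 0 0 0 0.9")

```text
time: 39.02
ee_pos: [0.5002, -0.2536, 0.0316]
eef_rot: [0.707, 0.007, -0.707, 0.007]
ft_force: [-0.3, -0.4, -1.1]
width: 0.0197
```

Request:
drive_tool(moves="0.003 0.0001 0 0 0.9; 0.002 0 0 0 0.9; 0 0 0 0 0.9")

```text
time: 39.4
ee_pos: [0.5049, -0.2534, 0.0316]
eef_rot: [0.707, 0.007, -0.707, 0.007]
ft_force: [0.5, 0.0, -1.1]
width: 0.0198
```

Request:
drive_tool(moves="0.002 0.0001 0 0 0.9; 0.001 0 0 0 0.9; 0 0 0 0 0.9")

```text
time: 39.78
ee_pos: [0.5078, -0.2533, 0.0316]
eef_rot: [0.707, 0.007, -0.707, 0.007]
ft_force: [0.1, -0.4, -0.7]
width: 0.0196
```

Request:
drive_tool(moves="0.002 0 0 0 0.9; 0.001 0 0 0 0.9; 0 0 0 0 0.9")

```text
time: 40.15
ee_pos: [0.5098, -0.2534, 0.0314]
eef_rot: [-0.707, -0.007, 0.708, -0.007]
ft_force: [-5.2, -0.8, 3.1]
width: 0.0199
```

Request:
drive_tool(moves="0.002 0 0 0 0.9; 0.001 0 0 0 0.9; 0 0 0 0 0.9")

```text
time: 40.52
ee_pos: [0.5128, -0.2539, 0.0314]
eef_rot: [-0.707, -0.007, 0.707, -0.007]
ft_force: [-3.8, -1.6, -0.3]
width: 0.0197
```

Request:
drive_tool(moves="0 0 0 0 0.62; 0 0 0 0 0.62; 0 0 0 0 0.62; 0 0 0.02 0 0.62; 0 0 0.03 0 0.62; 0 0 0.04 0 0.62; 0 0 0.04 0 0.62; 0 0 0 0 0.62")

```text
time: 41.52
ee_pos: [0.5152, -0.2544, 0.1657]
eef_rot: [0.709, 0.006, -0.705, 0.007]
ft_force: [0.5, -0.1, -0.3]
width: 0.033
```

Request:
drive_tool(moves="0.005 0.025 0 7 0.4; 0.005 0.025 0 7 0.4; 0.005 0.025 0 7 0.4; 0.005 0.025 0 7 0.4; 0.005 0.025 0 7 0.4; 0.005 0.025 0 7 0.4; 0.005 0.025 0 7 0.4; 0.005 0.025 0 7 0.4; 0 0.025 0 7 0.4; 0 0.025 0 7 0.4; 0 0 0 7 0.4; 0 0 0 7 0.4; 0 0 0 7 0.4; 0 0 0 0 0.4; 0 0 0 0 0.4")

```text
time: 43.4
ee_pos: [0.5536, -0.0034, 0.1616]
eef_rot: [0.491, 0.509, -0.491, 0.508]
ft_force: [-0.4, 0.2, 0.5]
width: 0.0521
```

```bash
python3 -c "
from h import *
st();c=snap('side','s26');t=snap('top','t26');snap('wrist','w26')
b=cv2.imread('pics/s26.png')[220:350,250:400]
cv2.imwrite('pics/s26z.png',cv2.resize(b,None,fx=4.5,fy=4.5,interpolation=cv2.INTER_CUBIC))
"; python3 meas.py t26 s26
```

```text
t 43.4 p [ 0.5536 -0.0034  0.1616] jawyaw 1.97 down [ 0.  0. -1.] w 0.0521 F [-0.4  0.2  0.5] T [-0.09  0.05  0.  ] q [-0.6   0.25  0.61  1.77 -0.15  1.16  0.09]
t26
tail [0.3195 0.1633] nose [0.319  0.0476] yaw -90.2 len 0.1158 hc [0.3194 0.1383] [264.3 306.9]
s26
tail [0.3181 0.1644] nose [0.3167 0.0408] yaw -90.6 len 0.1236 hc [0.3178 0.1394] [185.2 231.2]
tail [ 0.559  -0.0556] nose [0.5714 0.0585] yaw 83.8 len 0.1148 hc [ 0.5617 -0.0308] [294.1 240.2]
```

View pics/s26z.png

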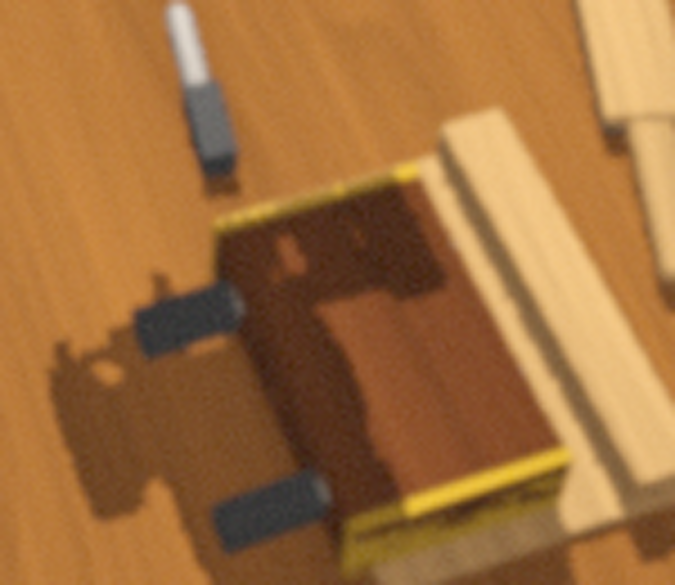

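View pics/t26.png

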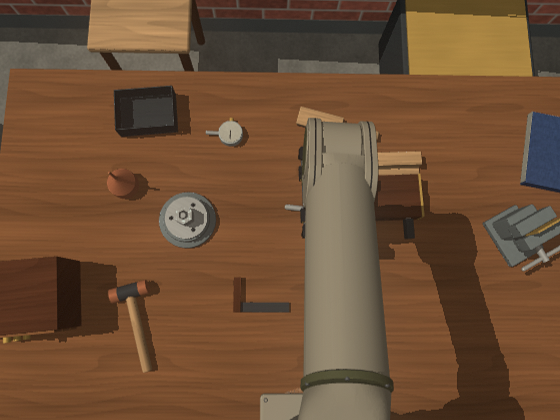

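View pics/w26.png

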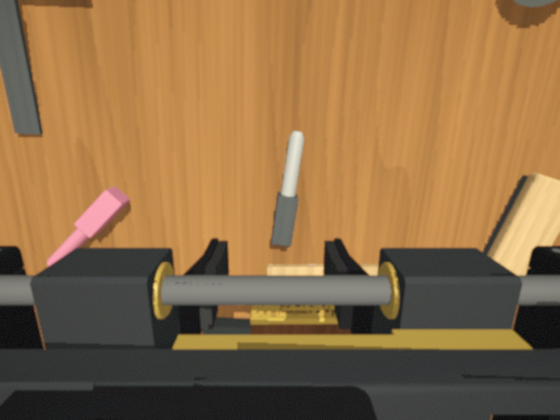

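Request:
drive_tool(moves="0.005 -0.013 -0.03 -4.1 0.4; 0.005 -0.0125 -0.04 -4.1 0.4; 0 0 -0.03 0 0.4; 0 0 -0.015 0 0.4; 0 0 0 0 0.4;0 0 0 0 0.4")

```text
time: 44.3
ee_pos: [0.5645, -0.0287, 0.0478]
eef_rot: [0.526, 0.473, -0.525, 0.473]
ft_force: [0.4, 0.0, 0.7]
width: 0.052
```

```bash
python3 -c "
from h import *
st();c=snap('wrist','w27')
"
```

```text
t 44.3 p [ 0.5645 -0.0287  0.0478] jawyaw -6.06 down [ 0.002  0.001 -1.   ] w 0.052 F [0.4 0.  0.7] T [-0.08  0.05 -0.04] q [-0.52  0.43  0.59  1.84 -0.29  0.95  0.09]
```

View pics/w27.png

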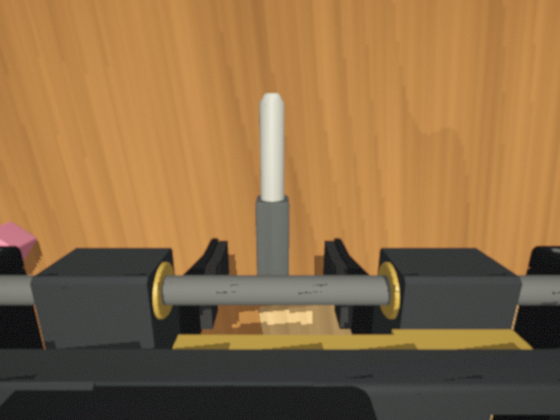

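Request:
drive_tool(moves="0 0 -0.018 0 0.4; 0 0 -0.012 0 0.4; 0 0 -0.005 0 0.4; 0 0 0 0 0.4; 0 0 0 0 0.9; 0 0 0 0 0.9; 0 0 0 0 0.9; 0 0 0 0 0.9; 0 0 0 0 0.9")

```text
time: 45.48
ee_pos: [0.5637, -0.0288, 0.0115]
eef_rot: [0.526, 0.473, -0.526, 0.473]
ft_force: [-0.1, 0.6, 1.9]
width: 0.0196
```

Request:
drive_tool(moves="0 0 0.02 0 0.9; 0 0 0.04 0 0.9; 0 0 0.04 0 0.9; 0 0 0.04 0 0.9; 0 0 0 0 0.9; 0 0 0 0 0.9")

```text
time: 46.22
ee_pos: [0.5633, -0.0287, 0.1516]
eef_rot: [0.526, 0.473, -0.526, 0.473]
ft_force: [-0.6, 0.3, -1.4]
width: 0.0202
```

```bash
python3 -c "
from h import *
st();c=snap('wrist','w28');t=snap('top','t28');s=snap('side','s28')
b=cv2.imread('pics/s28.png')[220:350,250:400]
cv2.imwrite('pics/s28z.png',cv2.resize(b,None,fx=4.5,fy=4.5,interpolation=cv2.INTER_CUBIC))
b=cv2.imread('pics/t28.png')[165:265,335:445]
cv2.imwrite('pics/t28z.png',cv2.resize(b,None,fx=6,fy=6,interpolation=cv2.INTER_CUBIC))
"
```

```text
t 46.23 p [ 0.5633 -0.0287  0.1516] jawyaw -6.05 down [-0.     0.001 -1.   ] w 0.0202 F [-0.6  0.3 -1.4] T [-0.1   0.08  0.03] q [-0.57  0.29  0.64  1.76 -0.19  1.15  0.02]
```

View pics/s28z.png

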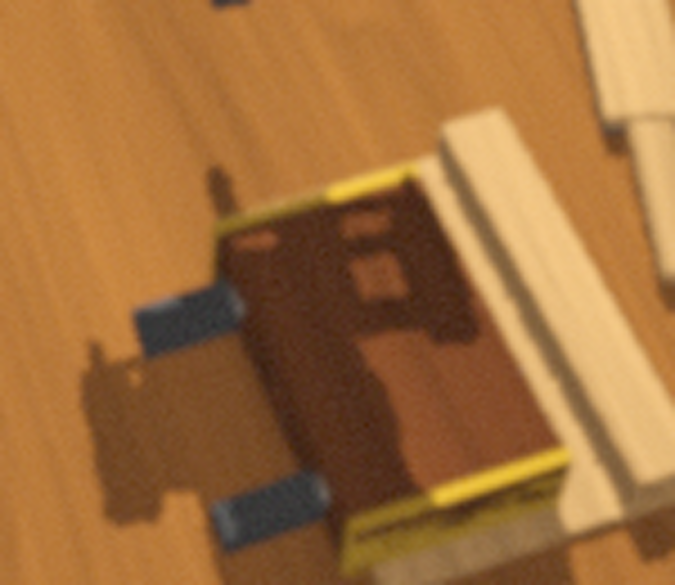

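View pics/t28z.png

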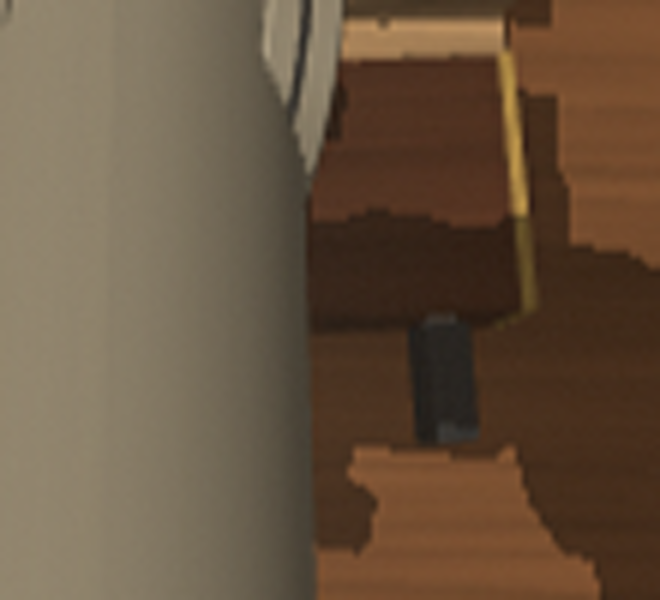

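Request:
drive_tool(moves="-0.0111 -0.0145 0 -6.83 0.9; -0.0111 -0.0145 0 -6.83 0.9; -0.0111 -0.0145 0 -6.83 0.9; -0.0111 -0.0145 0 -6.83 0.9; -0.0111 -0.0145 0 -6.83 0.9; -0.0111 -0.0145 0 -6.83 0.9; -0.0111 -0.0145 0 -6.83 0.9; -0.0111 -0.0145 0 -6.83 0.9; -0.0111 -0.0145 0 -6.83 0.9; -0.0111 -0.0145 0 -6.83 0.9; -0.0111 -0.0145 0 -6.83 0.9; -0.0111 -0.0145 0 -6.83 0.9; 0 0 0 0 0.9; 0 0 0 0 0.9")

```text
time: 48.12
ee_pos: [0.4307, -0.2022, 0.1513]
eef_rot: [-0.707, -0.013, 0.707, -0.013]
ft_force: [0.1, 0.2, -1.3]
width: 0.0199
```

Request:
drive_tool(moves="0 0 -0.03 0 0.9; 0 0 -0.03 0 0.9; 0 0 -0.02 0 0.9; 0 0 0 0 0.9; 0 0 0 0 0.9")

```text
time: 48.75
ee_pos: [0.4311, -0.2027, 0.0722]
eef_rot: [0.707, 0.012, -0.707, 0.013]
ft_force: [-0.1, -0.3, -1.4]
width: 0.0197
```

```bash
python3 -c "
from h import *
st();t=snap('top','t29');s=snap('side','s29')
b=cv2.imread('pics/s29.png')[220:350,250:400]
cv2.imwrite('pics/s29z.png',cv2.resize(b,None,fx=4.5,fy=4.5,interpolation=cv2.INTER_CUBIC))
b=cv2.imread('pics/t29.png')[165:265,335:445]
cv2.imwrite('pics/t29z.png',cv2.resize(b,None,fx=6,fy=6,interpolation=cv2.INTER_CUBIC))
"
```

```text
t 48.75 p [ 0.4311 -0.2027  0.0722] jawyaw -87.95 down [ 0.001 -0.001 -1.   ] w 0.0197 F [-0.1 -0.3 -1.4] T [-0.02  0.23 -0.02] q [-0.5   0.24  0.94  2.06 -0.24  0.95 -0.97]
```

View pics/s29z.png

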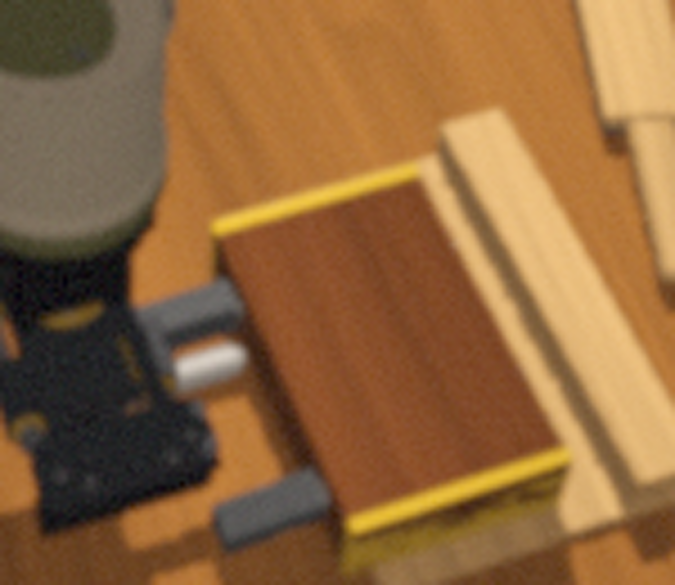

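View pics/t29z.png

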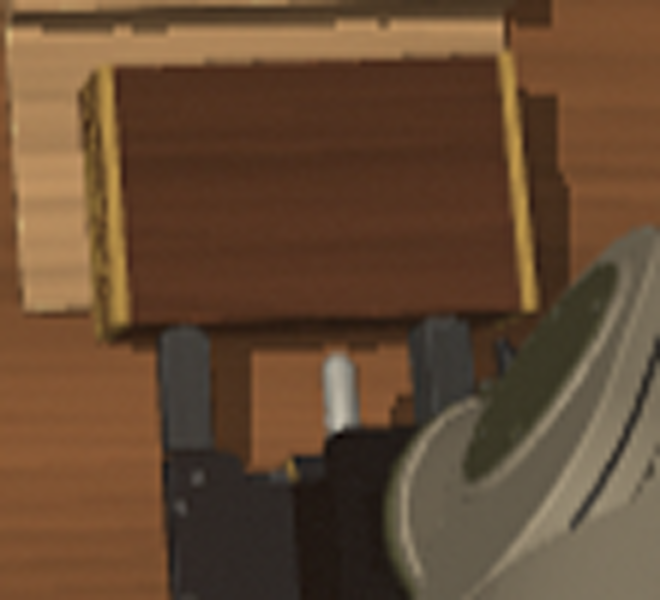

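```bash
python3 -c "
from h import *
t=load('t29'); f=lambda u,v,z:np.round(onz(t,335+u/6,165+v/6,z),4)
P=np.array([f(u,v,.052) for u,v in ((112,328),(97,68),(508,55),(537,309))]); print(P,P.mean(0))
for i in range(4):
  d=P[(i+1)%4]-P[i];print(np.hypot(*d[:2]),np.degrees(np.arctan2(d[1],d[0])))
print('A',f(186,335,.035),f(187,440,.035)); print('Cc',f(440,325,.035),f(445,380,.035)); print('B',f(337,355,.0707),f(338,370,.0707),f(341,420,.0707))
s=load('s29'); g=lambda u,v,z:np.round(onz(s,250+u/4.5,220+v/4.5,z),4)
P=np.array([g(u,v,.052) for u,v in ((211,225),(418,168),(570,463),(345,526))]); print(P,P.mean(0))
for i in range(4):
  d=P[(i+1)%4]-P[i];print(np.hypot(*d[:2]),np.degrees(np.arctan2(d[1],d[0])))
print('B',g(180,377,.0707),g(215,366,.0707),g(246,357,.0707))
"
```

```text
[[ 0.5318 -0.1131  0.052 ]
 [ 0.6423 -0.1098  0.052 ]
 [ 0.6496 -0.284   0.052 ]
 [ 0.541  -0.2902  0.052 ]] [ 0.591175 -0.199275  0.052   ]
0.11054926503600096 1.7105872561023696
0.1743528892791857 -87.60037535586649
0.10877683576938604 -176.73251704768023
0.17733880004105138 92.9737310824801
A [ 0.5319 -0.1474  0.035 ] [ 0.4877 -0.1464  0.035 ]
Cc [ 0.5369 -0.2548  0.035 ] [ 0.5136 -0.2557  0.035 ]
B [ 0.5181 -0.2008  0.0707] [ 0.5119 -0.2009  0.0707] [ 0.4915 -0.2013  0.0707]
[[ 0.5324 -0.1147  0.052 ]
 [ 0.6435 -0.1123  0.052 ]
 [ 0.6477 -0.2869  0.052 ]
 [ 0.5378 -0.286   0.052 ]] [ 0.59035  -0.199975  0.052   ]
0.11112591956874865 1.2375201350631686
0.17465050815843622 -88.62201675369504
0.10990368510655148 179.53080028332639
0.17138509270061966 91.80557375151719
B [ 0.487  -0.2023  0.0707] [ 0.5043 -0.2015  0.0707] [ 0.5196 -0.2012  0.0707]
```

Request:
drive_tool(moves="0 -0.0005 -0.02 0 0.9; 0 0 -0.015 0 0.9; 0 0 -0.0055 0 0.9; 0 0 0 0 0.9; 0 0 0 0 0.9; 0 0 0 0 0.9")

```text
time: 49.6
ee_pos: [0.4308, -0.2034, 0.0315]
eef_rot: [0.707, 0.012, -0.707, 0.012]
ft_force: [-0.6, 0.6, -1.7]
width: 0.0198
```

Request:
drive_tool(moves="0.005 0.0002 0 0 0.9; 0.005 0.0002 0 0 0.9; 0.004 0.0001 0 0 0.9; 0.004 0.0001 0 0 0.9; 0.004 0.0002 0 0 0.9; 0.003 0.0001 0 0 0.9; 0 0 0 0 0.9; 0 0 0 0 0.9")

```text
time: 50.6
ee_pos: [0.4554, -0.2025, 0.0311]
eef_rot: [0.707, 0.012, -0.707, 0.012]
ft_force: [0.1, -0.3, -0.8]
width: 0.0196
```

```bash
python3 -c "
from h import *
st()"
```

```text
t 50.6 p [ 0.4554 -0.2025  0.0311] jawyaw -88.03 down [ 0. -0. -1.] w 0.0196 F [ 0.1 -0.3 -0.8] T [-0.    0.15 -0.  ] q [-0.42  0.38  0.86  2.03 -0.37  0.89 -0.89]
```

Request:
drive_tool(moves="0.005 0.0002 0 0 0.9; 0.005 0.0002 0 0 0.9; 0.005 0.0002 0 0 0.9; 0.005 0.0002 0 0 0.9; 0 0 0 0 0.9")

```text
time: 51.22
ee_pos: [0.4759, -0.2016, 0.0311]
eef_rot: [0.707, 0.012, -0.707, 0.012]
ft_force: [-0.5, -0.9, -1.7]
width: 0.02
```

Request:
drive_tool(moves="0.005 0.0002 0 0 0.9; 0.005 0.0002 0 0 0.9; 0.005 0.0002 0 0 0.9; 0.005 0.0002 0 0 0.9; 0 0 0 0 0.9")

```text
time: 51.85
ee_pos: [0.4959, -0.2008, 0.0311]
eef_rot: [0.707, 0.012, -0.707, 0.012]
ft_force: [-0.0, -0.3, -1.6]
width: 0.0198
```

Request:
drive_tool(moves="0.004 0.0002 0 0 0.9; 0.003 0 0 0 0.9; 0 0 0 0 0.9")

```text
time: 52.22
ee_pos: [0.5027, -0.2006, 0.0311]
eef_rot: [0.707, 0.012, -0.707, 0.012]
ft_force: [0.4, -0.1, -0.6]
width: 0.0194
```

Request:
drive_tool(moves="0.002 0.0001 0 0 0.9; 0.001 0 0 0 0.9; 0 0 0 0 0.9")

```text
time: 52.6
ee_pos: [0.5055, -0.2005, 0.0311]
eef_rot: [0.707, 0.012, -0.707, 0.012]
ft_force: [-0.3, -0.0, -1.3]
width: 0.0199
```

Request:
drive_tool(moves="0.002 0.0001 0 0 0.9; 0.001 0 0 0 0.9; 0 0 0 0 0.9")

```text
time: 52.98
ee_pos: [0.5086, -0.2004, 0.0311]
eef_rot: [0.707, 0.012, -0.707, 0.012]
ft_force: [-0.3, 0.1, -0.9]
width: 0.0197
```

Request:
drive_tool(moves="0.002 0.0001 0 0 0.9; 0.001 0 0 0 0.9; 0 0 0 0 0.9")

```text
time: 53.35
ee_pos: [0.5105, -0.2004, 0.0308]
eef_rot: [-0.706, -0.012, 0.708, -0.012]
ft_force: [-5.5, 1.0, 1.1]
width: 0.0197
```

Request:
drive_tool(moves="0.002 0.0001 0 0 0.9; 0.001 0 0 0 0.9; 0 0 0 0 0.9")

```text
time: 53.72
ee_pos: [0.5127, -0.2004, 0.0306]
eef_rot: [-0.706, -0.012, 0.708, -0.012]
ft_force: [-8.2, 0.1, 4.2]
width: 0.0199
```

Request:
drive_tool(moves="0 0 0 0 0.62; 0 0 0 0 0.62; 0 0 0 0 0.62; 0 0 0.02 0 0.62; 0 0 0.03 0 0.62; 0 0 0.04 0 0.62; 0 0 0.04 0 0.62; 0 0 0.04 0 0.62; 0 0 0 0 0.5")

```text
time: 54.85
ee_pos: [0.5159, -0.2012, 0.2051]
eef_rot: [0.709, 0.012, -0.705, 0.012]
ft_force: [-0.6, 0.7, -0.4]
width: 0.0375
```

Request:
drive_tool(moves="-0.025 0.04 0 5 0.5; -0.025 0.04 0 5 0.5; -0.02 0.04 0 5 0.5; -0.02 0.04 0 5 0.5; -0.01 0.04 0 5 0.5; 0 0.04 0 5 0.5; 0 0.04 0 5 0.5; 0 0.04 0 5 0.5; 0 0 0 0 0.5; 0 0 0 0 0.5")

```text
time: 56.1
ee_pos: [0.4144, 0.1189, 0.201]
eef_rot: [-0.66, -0.253, 0.66, -0.253]
ft_force: [0.1, -0.0, -0.2]
width: 0.0436
```

```bash
python3 -c "
from h import *
st();t=snap('top','t30');s=snap('side','s30')
b=cv2.imread('pics/s30.png')[220:350,250:400]
cv2.imwrite('pics/s30z.png',cv2.resize(b,None,fx=4.5,fy=4.5,interpolation=cv2.INTER_CUBIC))
b=cv2.imread('pics/t30.png')[165:265,335:445]
cv2.imwrite('pics/t30z.png',cv2.resize(b,None,fx=6,fy=6,interpolation=cv2.INTER_CUBIC))
"
```

```text
t 56.1 p [0.4144 0.1189 0.201 ] jawyaw -48.1 down [ 0. -0. -1.] w 0.0436 F [ 0.1 -0.  -0.2] T [-0.06  0.09  0.01] q [-1.02 -0.13  0.6   2.01  0.08  1.24 -1.29]
```

View pics/s30z.png

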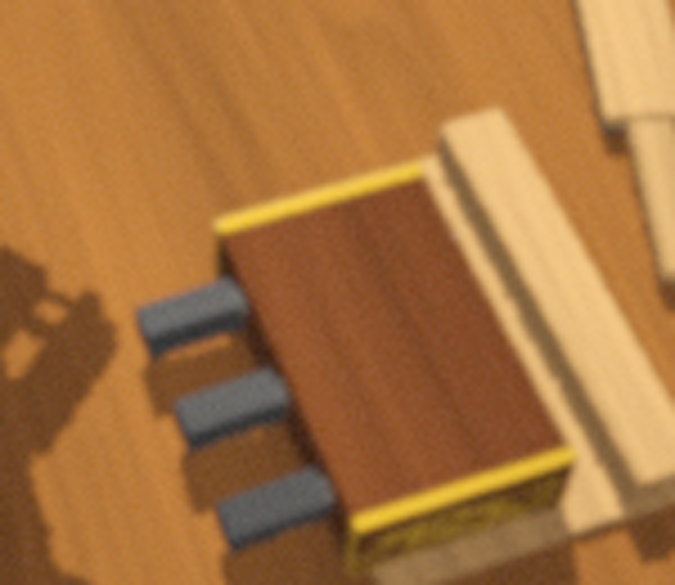

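View pics/t30z.png

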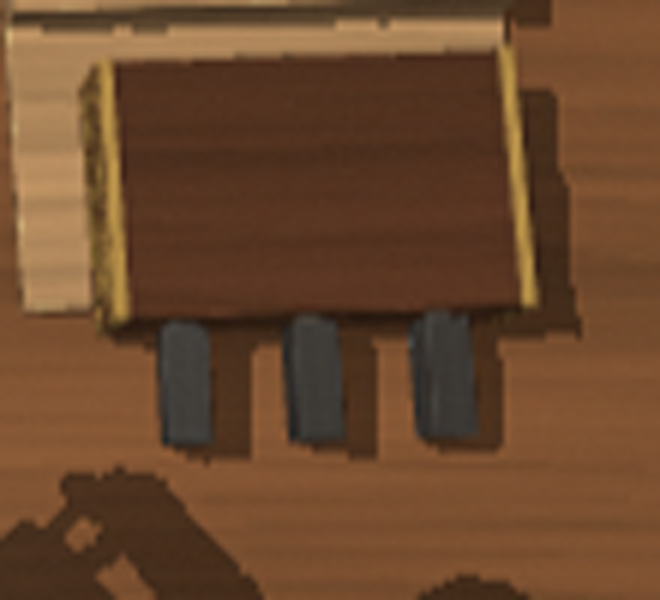

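View pics/s30.png

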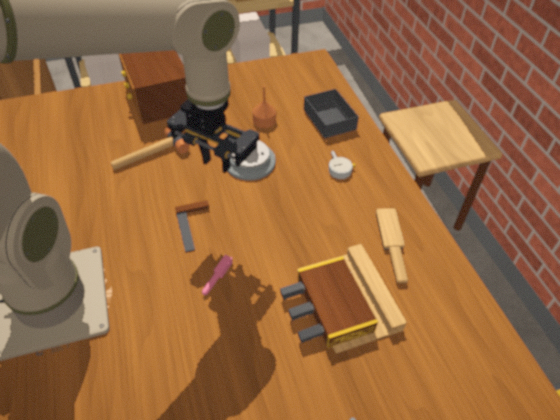

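```bash
python3 - <<'E'
from h import *
t=load('t30'); f=lambda u,v,z:onz(t,335+u/6,165+v/6,z)[:2]
im=t['color'][:,:,::-1].copy(); g=cv2.cvtColor(im,cv2.COLOR_BGR2GRAY).astype(float)
# tail row subpixel along each handle centre column
for n,u in(('A',186),('B',315),('C',446)):
    c=335+u/6; col=g[215:248,int(round(c))-2:int(round(c))+3].mean(1); print(n,np.round(col).astype(int))
P=np.array([f(u,v,.052) for u,v in ((110,322),(97,62),(507,48),(537,304))]); print(np.round(P,4),P.mean(0))
yaw=np.radians(2.0); ax=np.array([np.cos(yaw),np.sin(yaw)]); c=P.mean(0)
for n,u,v in(('A',187,444),('B',316,441),('C',447,438)):
    print(n,'tail from mouth (z.02)',-.055-(f(u,v,.02)-c)@ax,'(z.04)',-.055-(f(u,v,.04)-c)@ax, 'lateral',(f(u,v-60,.035)-c)@np.array([-ax[1],ax[0]]))
s=load('s30'); h=lambda u,v,z:onz(s,250+u/4.5,220+v/4.5,z)[:2]
Q=np.array([h(u,v,.052) for u,v in((215,224),(424,166),(573,460),(350,527))]); print(np.round(Q,4),Q.mean(0))
for n,u,v,u2,v2 in(('A',137,313,242,283),('B',176,408,282,375),('C',220,507,325,475)):
    print(n,'tail',-.055-(h(u,v,.04)-Q.mean(0))@ax,'len',np.linalg.norm(h(u,v,.04)-h(u2,v2,.04)))
E
python3 -c "
import cv2,numpy as np
a=cv2.imread('pics/s30.png')[250:350,275:385]
cv2.imwrite('pics/s30y.png',cv2.resize(a,None,fx=7,fy=5.9,interpolation=cv2.INTER_CUBIC))"
```

```text
A [58 60 52 41 60 65 64 64 63 64 62 63 64 63 63 63 63 63 62 62 62 63 64 54
 44 63 82 94 95 95 95 94 90]
B [61 49 41 57 61 60 60 60 60 60 60 59 59 59 58 59 59 59 59 60 58 59 54 46
 54 80 94 90 94 96 94 92 89]
C [57 48 52 58 58 58 57 58 57 57 56 57 57 57 58 58 59 58 58 57 57 56 51 46
 57 78 93 85 90 94 93 91 90]
[[ 0.5343 -0.1124]
 [ 0.6449 -0.1099]
 [ 0.6527 -0.2837]
 [ 0.5431 -0.2903]] [ 0.59373608 -0.19907211]
A tail from mouth (z.02) 0.04897198060847511 (z.04) 0.051400365838271435 lateral 0.05472910320417604
B tail from mouth (z.02) 0.04928702448258147 (z.04) 0.05170984890051201 lateral 0.0005009112574060998
C tail from mouth (z.02) 0.04962764610420093 (z.04) 0.05204445823968159 lateral -0.05473292632909369
[[ 0.5345 -0.1147]
 [ 0.6469 -0.1121]
 [ 0.6496 -0.2859]
 [ 0.5398 -0.2871]] [ 0.59271292 -0.19995337]
A tail 0.05101864199342079 len 0.054398059862844475
B tail 0.05108727793249875 len 0.05377674232091539
C tail 0.04970818957285148 len 0.05149143658891599
```

View pics/s30y.png

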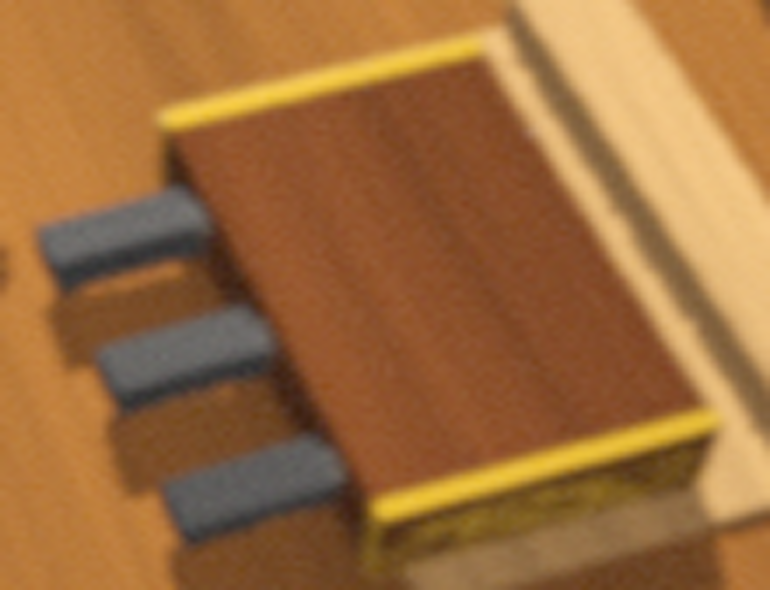

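Run:
```python
from h import *
a=cv2.imread('pics/t26.png')[185:255,150:225]; cv2.imwrite('pics/f26.png',cv2.resize(a,None,fx=6,fy=6,interpolation=cv2.INTER_CUBIC))
t=load('t26')
for u,v in((184,217),): print(onz(t,u,v,.075))
print(ticket.close_job())
```

```text
[0.53138619 0.29986093 0.075     ]
the job is handed in; nothing more can be done
None
```

View pics/f26.png

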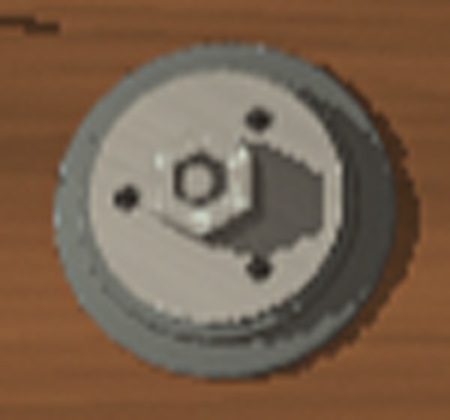

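The job is done and handed in at about 56 s of the 210 s allowed, in the order asked.

- **Flange:** I lifted it slightly on its spigot, turned it about 46° clockwise seen from above, and let it down over the studs. The grip ended about 13 mm lower than at the start, which matches fully seated. A later top picture shows the flange flat, the studs in its three holes and the spigot in the bore.
- **Case:** I pushed it at the top until it tipped over the board's front edge and lay on its side with the holes facing the robot. After the gauges went in, the mouth end overhangs the board by about 12 mm.
- **Gauges:** All three were present and each has its own hole. One was knocked aside mid-run, so I measured it again before picking it up. I pushed each in until the force rose to 5–8 N at the shoulder. Handles stick out 49–52 mm against the nominal 50, so the shoulders are home to within 1–2 mm, which is the camera accuracy.
- **Bystanders:** I saw no movement of the pink look-alike or the other tools, and the gripper is open and clear of everything.

**Disagreements:** The two cameras differed by 1–2 mm on the case position. The first stud-angle estimates ranged from 86° to 90°, while the flange dropped on at about 92°. Neither stopped the parts fitting.

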